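Set the small pan on its matching hob ring, turn its handle in and switch on

TASK

The small pan was left on the large ring of the hob with its handle sticking out towards the front. Without gripping or lifting it, push it gently along the glass with the fingertips until it sits centred on the small ring, with its handle parallel to the hob's front edge and pointing out to the side, away from the large ring. Only when the pan sits there, press the hob's key down and let it go; leave the other things on the worktop where they are.

Things in the scene. Friction and masses are not known exactly. Their poses are not given: they have to be found in the camera images.
- hob: Table-top induction hob, fixed, 540 mm wide (its y axis) and 300 mm deep (its x axis, pointing away from its front edge), black glass top 50 mm above the worktop; it may stand up to 0.12 rad askew. Origin: centre of its underside on the worktop. Its control strip runs along the front edge, at x = -0.15 to -0.10 from the origin.
- ring_small: The small cooking ring: a thin light-grey circle 165 mm in diameter with a small cross at its centre, printed flush on the hob's glass. Origin: its centre, on the glass. It lies 20 mm behind the hob's mid-line and 125 mm to the left or right of the hob's middle (the side varies).
- ring_large: The large cooking ring: the same kind of printed circle, 212 mm in diameter, 250 mm beside the small ring. Origin: its centre, on the glass. The pan stands roughly on it at the start.
- pan: Loose round steel pan, open on top, upright walls: 160 mm outer diameter, 58 mm high, wall 3 mm, floor 5 mm, about 0.65 kg, flat base. Origin: centre of its underside, on the glass, z up. Its straight black handle runs along the pan's +x axis, 22 mm wide, 37 to 53 mm above the underside, from 80 to 233 mm from the axis. Walls (from outside or within) and handle may be pushed.
- pan_centre (a point): Point on the pan's axis 30 mm above its underside, about half-way up.
- handle_end (a point): Outer end of the pan's handle, on its centre line, 233 mm from the pan's axis and 45 mm above its underside.
- hob_key (a joint): The hob's on key: a round grey push button 26 mm in diameter with a spring, on the control strip at the middle of the hob's front. 0 when up, 0.005 m when fully down (about 4 N); it springs back.
- hob_key_top (a point): Centre of the top face of that key, 11 mm above the glass when up; a collar 2.5 mm high and 42 mm wide surrounds it.
- wood_spoon: Wooden spoon lying on the worktop to the right of the hob, 338 x 52 x 15 mm; a bystander. Origin: centre of its underside.
- cup_espresso: Small cup with a handle, 62 x 92 x 51 mm, on the worktop to the right of the hob; a bystander. Origin: centre of its underside.
- garlic_a: Garlic bulb, 56 mm wide and high, on the worktop to the left of the hob; a bystander. Origin: centre of its underside.
- spice_a: Spice jar, 45 mm in diameter, 106 mm high, on the worktop to the left of the hob; a bystander. Origin: centre of its underside.

How it is judged:
By the outcome, as a careful person would: the job done as asked, in the order asked, and still so for the second after the job is handed in, with the robot touching nothing.
It also fails if it takes over 58 s, if anything falls off the work surface, if the arm or the gripper's body presses on something with over 40 N, if the wrist force passes 120 N, or if a joint passes its speed limit or range.

ROBOT

A 7-joint arm with a two-finger parallel gripper is mounted at the origin on a cart in front of the work surface, level with it; the furniture and walls round the work are solid. World frame = base frame: x ahead of the robot, y to its left, z up, the work surface at z = 0. Lengths are in mm, angles in rad, forces in N, time in s.
With the tool pointing down it reaches from about 425 to 800 mm from the base axis. Payload 8.3 kg.
Tool frame: the origin (TCP) lies at the centre of the arm's flange, where the gripper is bolted on; the fingertips stand 173 mm ahead of it and the grasp point (between the pads) lies 155 mm ahead of it; z points along the fingers, y is the direction in which the jaws open and shut (so a half turn about z gives the same grasp; the last joint's range is limited). The gripper opens to 85 mm and grips with 20 to 120 N. Pads are 22 mm wide; open, the fingers measure 114 mm over their backs; the gripper's body (76 mm by 85 mm) begins 54 mm behind the grasp point. The pads swing forward as they close: fully open they stand 13 mm farther back than shut.
Start: joints at [1.233, 0.383, 0.016, 1.37, -0.006, 1.388, -0.046], TCP at [169.628, -601.533, 404.679] pointing down, gripper open.
Joint ranges: [-2.95, 2.95], [-0.25, 2.06], [-1.52, 1.56], [0.18, 2.33], [-1.44, 4.58], [0.02, 2.06], [-3.01, 3.01]. Speed limits (rad/s): [2.39, 2.39, 3.01, 3.01, 3.14, 3.14, 3.14].

INTERFACE

Orientations are given as a 3x3 rotation matrix whose columns are the frame's x, y, z axes.
In Python, from station import ctrl gives the robot as it stands.
- The arm moves only by the tool step_arm, never from a script. Its argument "deltas" is a list of rows, each a list of 7 numbers: the shift along the world's x, y, z in m, then the turn, a rotation vector about the world's x, y, z in rad, then the closure in counts, from 0 (fully open) to 255 (shut). In form: [[x, y, z, wx, wy, wz, claw], ...]. A call has exactly 8 rows; each row shifts and turns the commanded pose from where the row before left it; what a row does not reach is not made up. A row lasts 1/12 s, in which the tool goes at most 41.7 mm and 7.16 degrees, less where a joint would pass 70% of its speed; a pose out of reach is approached as far as the arm can. A call is refused whole if a number of a shift passes 0.0417 or a number of a turn 0.125, either way. A call with a gripper value outside its range is refused whole. The fingers move at their own pace and stop on an object; the grip force is fixed at half the most. Time passes only in rows, so rows that do not move let the fingers close, or fill a call up. It gives the time, the measured TCP pose, the force and the opening at its end, in the units of the state.
- ctrl.get_state(): the state, without advancing time (a new reading comes with each control period).
- ctrl.snapshot(name): name is "scene" or "top" or "wrist"; returns a dict with "img" (420x560x3 uint8, red, green, blue), "depth" (420x560 float32, mm along the optical axis (not along the pixel's ray), 0 where there is no reading), "K" (3x3 intrinsics, pixels), "R" (3x3) and "t" (3): a world point X has camera coordinates R X + t. Camera axes: x right, y down, z forward; pixel columns grow to the right and rows downward; lengths in mm; the calibration is good to about 2 mm. A picture is of the moment at which its call begins.
- ctrl.sign_off(): hands the job in, once; it reports no verdict.
The state is a dict: "time_s": time; "q": joint angles; "qd": joint speeds; "tau": joint torques, N m; "tool_pos": TCP position; "tool_rot": TCP orientation; "ft_force": force on the tool from outside, world axes, zero at the start; "wrist_torque": the same for the moment, N m; "finger_gap": finger opening in mm.
Only numpy, scipy, OpenCV 4.12 (cv2) and the standard library are available. Lean on these libraries where they do the work, as an engineer would, in place of code of your own. Each camera call takes 0.05 s, during which the arm holds its last target.

## Working session

There is one attempt and no reset: what is moved stays moved. The work goes in short steps, Python scripts to look and compute and a tool call to move; the robot and the scene stay as the last step left them, time stands still between calls to the robot, and variables do not carry over. Pictures are saved under pics/ and viewed, and the job is handed in when it is done.

Besides the shell and the picture viewer there is one more tool, called after "Request:" as name(argument=value, ...), one argument or row to a line, values as JSON. step_arm: Moves the arm, as the interface text tells. Its arguments: {"type":"object","properties":{"deltas":{"type":"array","items":{"type":"array","items":{"type":"number"}}}},"required":["deltas"]}

```bash
mkdir -p pics; ls; python3 - <<'E'
from station import ctrl
import cv2, numpy as np
s=ctrl.get_state()
for k in ("time_s","q","tool_pos","tool_rot","ft_force","finger_gap"): print(k,np.round(s[k],3).tolist())
for n in ("scene","top"):
    d=ctrl.snapshot(n); cv2.imwrite(f"pics/{n}0.png",d["img"][:,:,::-1]); np.savez(f"{n}0.npz",**d)
    print(n,np.round(d["K"],1).tolist(),np.round(d["R"],3).tolist(),np.round(d["t"],1).tolist())
E
```

```text
pics
time_s 0.0
q [1.233, 0.384, 0.016, 1.371, -0.006, 1.388, -0.047]
tool_pos [169.575, -601.401, 403.648]
tool_rot [[0.962, 0.271, -0.001], [0.271, -0.962, 0.002], [-0.0, -0.002, -1.0]]
ft_force [-0.377, 0.621, 0.257]
finger_gap 85.669
scene [[481.3, 0.0, 276.5], [0.0, 481.3, 212.0], [0.0, 0.0, 1.0]] [[-0.563, -0.826, -0.019], [-0.42, 0.305, -0.855], [0.712, -0.473, -0.519]] [289.9, 284.5, 1510.6]
top [[517.2, 0.0, 282.6], [0.0, 517.2, 215.7], [0.0, 0.0, 1.0]] [[-0.026, -1.0, -0.008], [-0.98, 0.027, -0.199], [0.199, 0.003, -0.98]] [30.1, 513.9, 1779.8]
```

View pics/scene0.png

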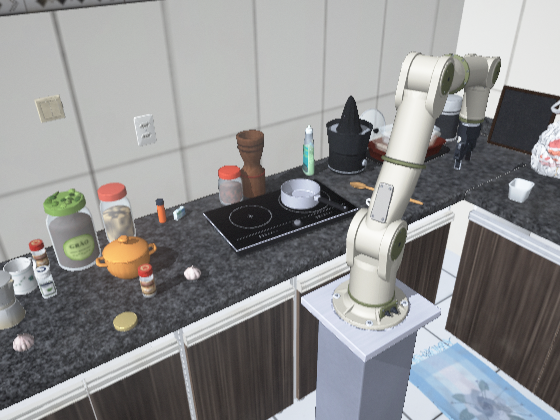

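View pics/top0.png

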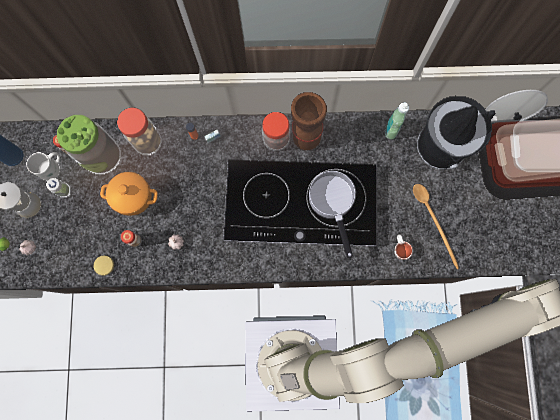

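The pan (rim about (331,195) in top view) sits on the right-hand ring, with its handle running to (349,253). The small ring is on the left at (266,195) and the key is at (299,235). Next I'll measure these.

```bash
cat > h.py <<'E'
import numpy as np, cv2
def ray(d,uv,z):
    K,R,t=d["K"],d["R"],d["t"]
    uv=np.atleast_2d(np.asarray(uv,float)); c=-R.T@t
    r=(R.T@np.linalg.inv(K)@np.c_[uv,np.ones(len(uv))].T).T
    return c+r*((z-c[2])/r[:,2])[:,None]
def proj(d,X):
    X=np.atleast_2d(X); p=(d["K"]@(d["R"]@X.T+d["t"][:,None])).T
    return p[:,:2]/p[:,2:]
E
python3 - <<'E'
import numpy as np,cv2
for n,(x0,y0,x1,y1) in {"top":(215,145,395,265),"scene":(190,160,370,255)}.items():
    im=np.load(n+"0.npz")["img"][:,:,::-1]
    cv2.imwrite(f"pics/{n}0z.png",cv2.resize(im[y0:y1,x0:x1],None,fx=4.4,fy=4.4,interpolation=cv2.INTER_CUBIC))
E
```

```text
(no output)
```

View pics/top0z.png

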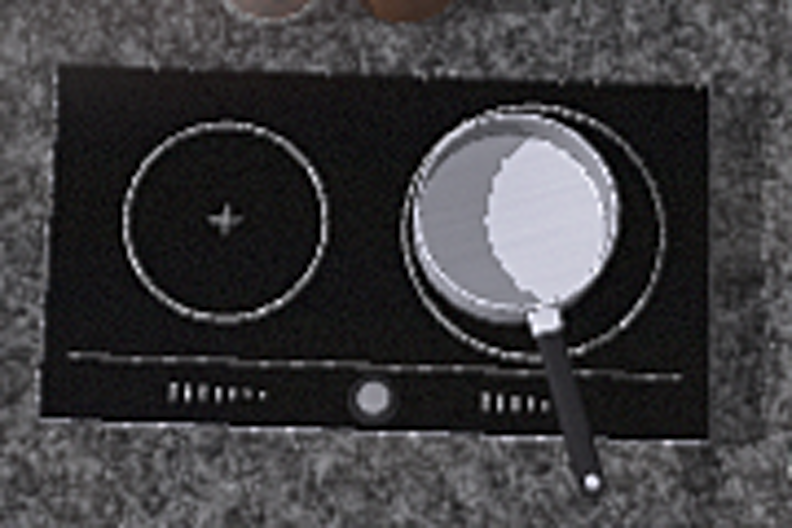

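View pics/scene0z.png

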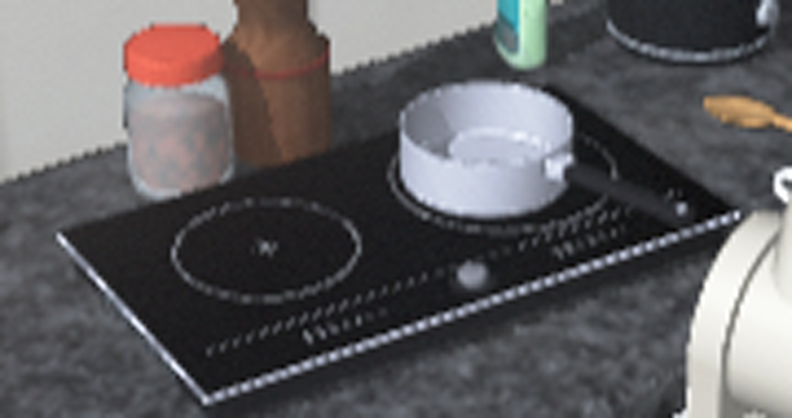

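```bash
cat >> h.py <<'E'
def circ(P):
    A=np.c_[2*P[:,:2],np.ones(len(P))]; s=np.linalg.lstsq(A,(P[:,:2]**2).sum(1),rcond=None)[0]
    return s[:2],np.sqrt(s[2]+s[:2]@s[:2])
E
python3 - <<'E'
from h import *
d=dict(np.load("top0.npz")); z=lambda p:(np.asarray(p,float)+.5)/4.4-.5+np.array([215,145])
g=d["img"].max(2).astype(int)
# ring small: bright pixels near expected circle
c0=ray(d,z([226,220]),50)[0]; print("cross click",c0.round(1))
v,u=np.mgrid[150:262,218:392]; uv=np.c_[u.ravel(),v.ravel()]
P=ray(d,uv,50); G=g[v.ravel(),u.ravel()]
c=c0[:2]
for _ in range(3):
    r=np.hypot(*(P[:,:2]-c).T); m=(abs(r-82.5)<6)&(G>75)
    c,R=circ(P[m]); print("small",c.round(1),R.round(1),m.sum())
cl=ray(d,z([534,230]),50)[0,:2]
for _ in range(4):
    dd=P[:,:2]-cl; r=np.hypot(*dd.T); m=(abs(r-106)<6)&(G>75)&(dd[:,1]<20)&(abs(dd[:,0])<95)|((abs(r-106)<6)&(G>75)&(dd[:,0]>85))
    cl,RL=circ(P[m]); print("large",cl.round(1),RL.round(1),m.sum())
k=ray(d,z([373,398]),61)[0]; print("key",k.round(1))
cor=ray(d,z([[60,66],[708,86],[707,440],[42,417]]),50); print("corners",cor.round(1).tolist())
print("yaw rings",np.arctan2(-(c-cl)[0],(c-cl)[1]), np.hypot(*(c-cl)))
for a,b in((0,1),(3,2)):
    e=cor[a]-cor[b]; print(np.arctan2(-e[0],e[1]),np.hypot(*e[:2]))
# pan rim outer
rim=ray(d,z([[516,107],[437,150],[413,220],[600,155],[620,215],[612,255],[585,130],[470,118]]),108)
pc,pr=circ(rim); print("pan rim",pc.round(1),pr.round(1))
he=ray(d,z([594,490]),95)[0]; hs=ray(d,z([545,325]),95)[0]
print("handle end",he.round(1),hs.round(1)); 
for q in(he[:2]-pc,(he-hs)[:2]): print(np.degrees(np.arctan2(q[1],q[0])),np.hypot(*q))
E
```

```text
cross click [593.4  73.9  50. ]
small [593.1  75.1] 80.9 184
small [593.1  75.1] 80.9 184
small [593.1  75.1] 80.9 184
large [ 578.1 -175.3] 103.9 111
large [ 578.1 -175.3] 103.9 111
large [ 578.1 -175.3] 103.9 111
large [ 578.1 -175.3] 103.9 111
key [442.  -40.5  61. ]
corners [[727.8, 208.2, 50.0], [695.6, -324.0, 50.0], [402.7, -305.2, 50.0], [435.6, 224.0, 50.0]]
yaw rings -0.05982078417904664 250.80435191708386
-0.060561803371488344 533.1999842847481
-0.06200065660644834 530.2270910658822
pan rim [ 582.3 -157.5] 81.5
handle end [ 359.8 -207.7   95. ] [ 490.7 -176.1   95. ]
-167.2800922009233 228.08573876132692
-166.39839624708458 134.60129650382692
```

Request:
step_arm(
  deltas=[
    [0.01, 0.012, 0, 0, 0, 0, 255],
    [0.015, 0.02, 0, 0, 0, 0, 255],
    [0.015, 0.02, 0, 0, 0, 0, 255],
    [0.015, 0.02, 0, 0, 0, 0, 255],
    [0.015, 0.02, 0, 0, 0, 0, 255],
    [0.015, 0.02, 0, 0, 0, 0, 255],
    [0.015, 0.02, 0, 0, 0, 0, 255],
    [0.02, 0.028, 0, 0, 0, 0, 255],
  ],
)

```text
time_s: 0.77
tool_pos: [288.9, -441.5, 404.2]
tool_rot: [[0.963, 0.269, -0.001], [0.269, -0.963, 0.0], [-0.001, -0.0, -1.0]]
ft_force: [-0.2, -0.6, 0.2]
finger_gap: 0.0
```

Request:
step_arm(
  deltas=[
    [0.022, 0.028, -0.01, 0, 0, 0, 255],
    [0.022, 0.028, -0.015, 0, 0, 0, 255],
    [0.022, 0.028, -0.015, 0, 0, 0, 255],
    [0.022, 0.028, -0.015, 0, 0, 0, 255],
    [0.022, 0.028, -0.015, 0, 0, 0, 255],
    [0.022, 0.028, -0.014, 0, 0, 0, 255],
    [0.018, 0.022, -0.01, 0, 0, 0, 255],
    [0.01, 0.01, -0.01, 0, 0, 0, 255],
  ],
)

```text
time_s: 1.43
tool_pos: [451.6, -237.3, 299.8]
tool_rot: [[0.961, 0.276, 0.0], [0.276, -0.961, 0.002], [0.001, -0.002, -1.0]]
ft_force: [0.1, 0.3, 0.3]
finger_gap: 0.1
```

Request:
step_arm(
  deltas=[
    [0, 0, -0.012, 0, 0, 0, 255],
    [0, 0, -0.014, 0, 0, 0, 255],
    [0, 0, -0.014, 0, 0, 0, 255],
    [0, 0, -0.012, 0, 0, 0, 255],
    [-0.002, 0.008, 0, 0, 0, 0, 255],
    [-0.002, 0.008, 0, 0, 0, 0, 255],
    [0, 0, 0, 0, 0, 0, 255],
    [0, 0, 0, 0, 0, 0, 255],
  ],
)

```text
time_s: 2.1
tool_pos: [445.9, -224.8, 249.6]
tool_rot: [[0.962, 0.273, 0.001], [0.273, -0.962, -0.0], [0.001, 0.001, -1.0]]
ft_force: [0.0, -0.6, 0.2]
finger_gap: 0.2
```

```bash
cat > pic.py <<'E'
import sys; from station import ctrl; import numpy as np, cv2
tag=sys.argv[1]
for n in sys.argv[2:]:
    d=ctrl.snapshot(n); np.savez(f"{n}{tag}.npz",**d); im=d["img"][:,:,::-1]
    x0,y0,x1,y1={"top":(215,145,395,265),"scene":(190,150,370,270),"wrist":(0,0,560,420)}[n]
    f=1 if n=="wrist" else 4.4
    cv2.imwrite(f"pics/{n}{tag}.png",cv2.resize(im[y0:y1,x0:x1],None,fx=f,fy=f,interpolation=cv2.INTER_CUBIC))
s=ctrl.get_state(); print(np.round(s["time_s"],2),np.round(s["tool_pos"],1),np.round(s["ft_force"],1),np.round(s["q"],2))
E
python3 pic.py 1 top scene
```

```text
2.2 [ 445.9 -225.6  249.6] [-0.1  0.7 -0.6] [ 0.66  0.27 -0.3   1.89  0.1   0.99 -0.97]
```

View pics/top1.png

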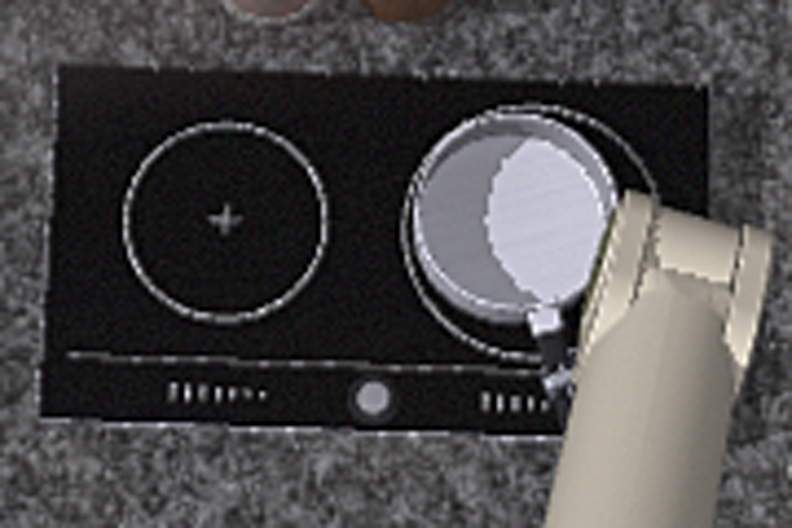

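View pics/scene1.png

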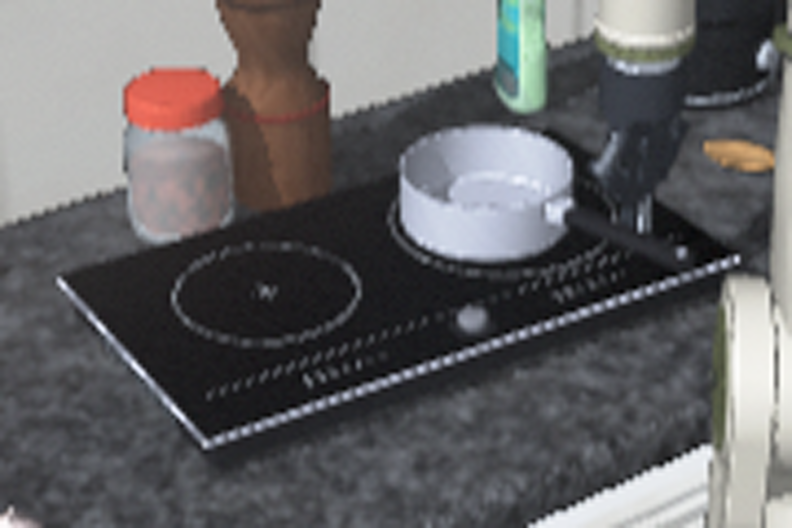

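Request:
step_arm(
  deltas=[
    [-0.0035, 0.007, 0, 0, 0, 0, 255],
    [-0.003, 0.0075, 0, 0, 0, 0, 255],
    [-0.003, 0.0075, 0, 0, 0, 0, 255],
    [-0.002, 0.008, 0, 0, 0, 0, 255],
    [-0.002, 0.008, 0, 0, 0, 0, 255],
    [-0.001, 0.008, 0, 0, 0, 0, 255],
    [-0.001, 0.008, 0, 0, 0, 0, 255],
    [0, 0.008, 0, 0, 0, 0, 255],
  ],
)

```text
time_s: 2.87
tool_pos: [429.9, -162.7, 248.7]
tool_rot: [[0.962, 0.271, -0.0], [0.271, -0.962, -0.0], [-0.0, 0.0, -1.0]]
ft_force: [0.6, -2.2, 2.2]
finger_gap: -0.2
```

```bash
python3 pic.py 2 top scene
```

```text
2.97 [ 430.1 -161.8  248.6] [-0.2 -0.2  0.2] [ 0.6   0.2  -0.34  1.99  0.08  0.96 -1.07]
```

View pics/top2.png

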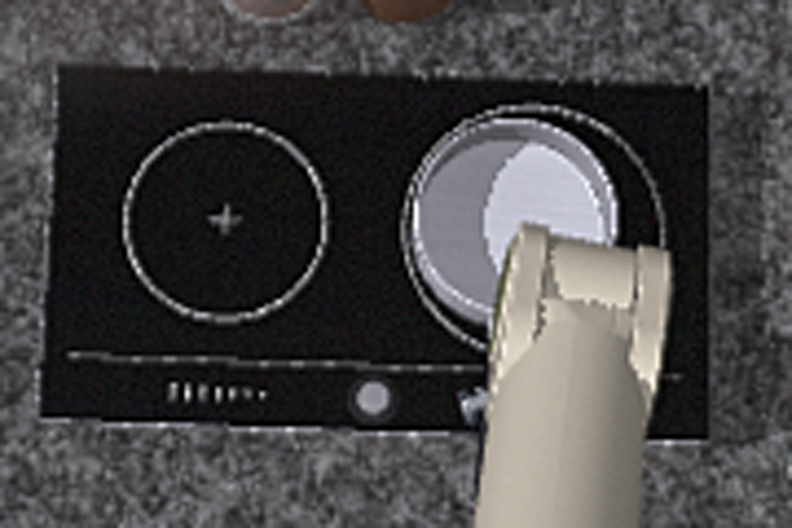

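View pics/scene2.png

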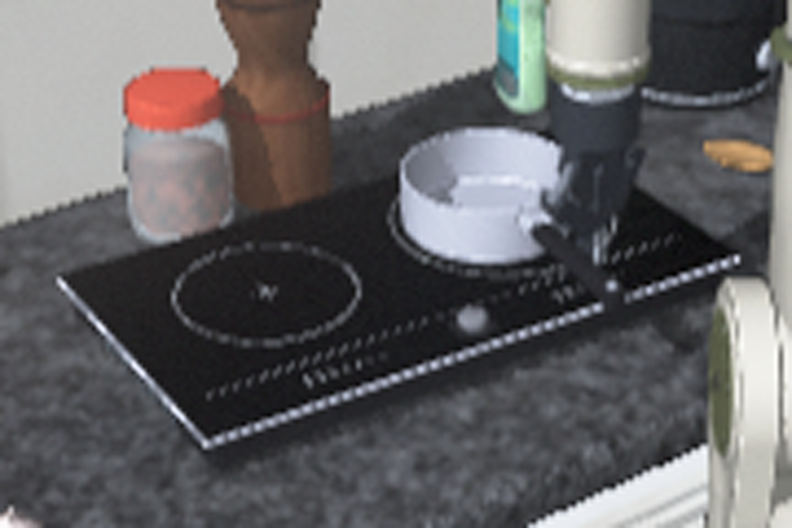

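Request:
step_arm(
  deltas=[
    [0, 0.009, 0, 0, 0, 0, 255],
    [0.0005, 0.009, 0, 0, 0, 0, 255],
    [0.001, 0.009, 0, 0, 0, 0, 255],
    [0.0015, 0.009, 0, 0, 0, 0, 255],
    [0.002, 0.0085, 0, 0, 0, 0, 255],
    [0.0025, 0.0085, 0, 0, 0, 0, 255],
    [0.003, 0.008, 0, 0, 0, 0, 255],
    [0.0035, 0.008, 0, 0, 0, 0, 255],
  ],
)

```text
time_s: 3.63
tool_pos: [444.3, -93.6, 248.6]
tool_rot: [[0.962, 0.272, -0.0], [0.272, -0.962, 0.0], [-0.0, -0.0, -1.0]]
ft_force: [-0.7, -2.7, -0.5]
finger_gap: 0.1
```

```bash
python3 pic.py 3 top scene
```

```text
3.73 [444.7 -92.7 248.7] [ 0.6 -0.  -0. ] [ 0.5   0.19 -0.4   2.    0.09  0.96 -1.24]
```

View pics/top3.png

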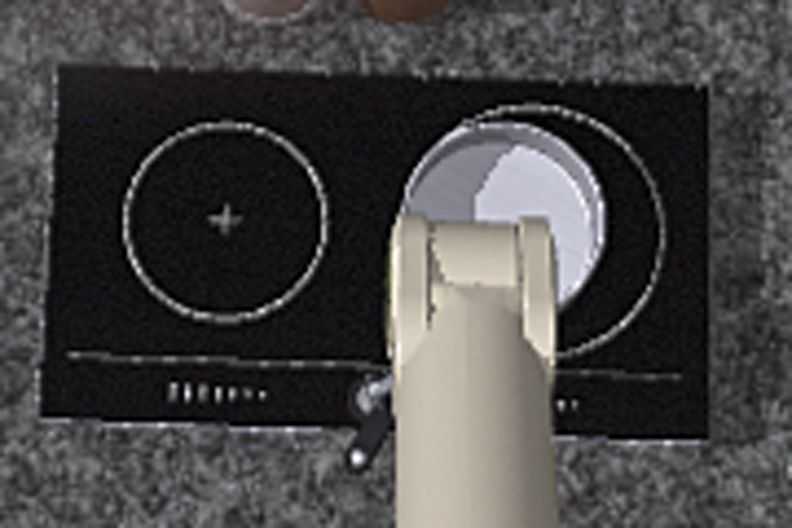

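View pics/scene3.png

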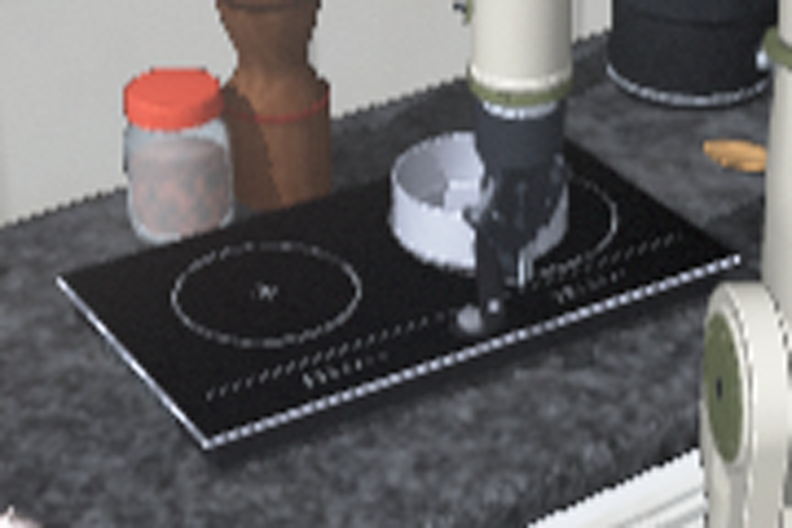

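Request:
step_arm(
  deltas=[
    [0.003, 0.0085, 0, 0, 0, 0, 255],
    [0.0035, 0.0085, 0, 0, 0, 0, 255],
    [0.004, 0.008, 0, 0, 0, 0, 255],
    [0.0045, 0.008, 0, 0, 0, 0, 255],
    [0.005, 0.0075, 0, 0, 0, 0, 255],
    [0.0055, 0.0075, 0, 0, 0, 0, 255],
    [0.006, 0.007, 0, 0, 0, 0, 255],
    [0.0065, 0.007, 0, 0, 0, 0, 255],
  ],
)

```text
time_s: 4.4
tool_pos: [482.7, -31.8, 248.6]
tool_rot: [[0.962, 0.271, -0.0], [0.271, -0.962, 0.0], [-0.0, -0.0, -1.0]]
ft_force: [-0.2, -1.6, 0.1]
finger_gap: 0.4
```

```bash
python3 pic.py 4 top scene
```

```text
4.5 [483.2 -30.7 248.7] [0.4 0.8 0.2] [ 0.39  0.26 -0.44  1.93  0.13  0.98 -1.41]
```

View pics/top4.png

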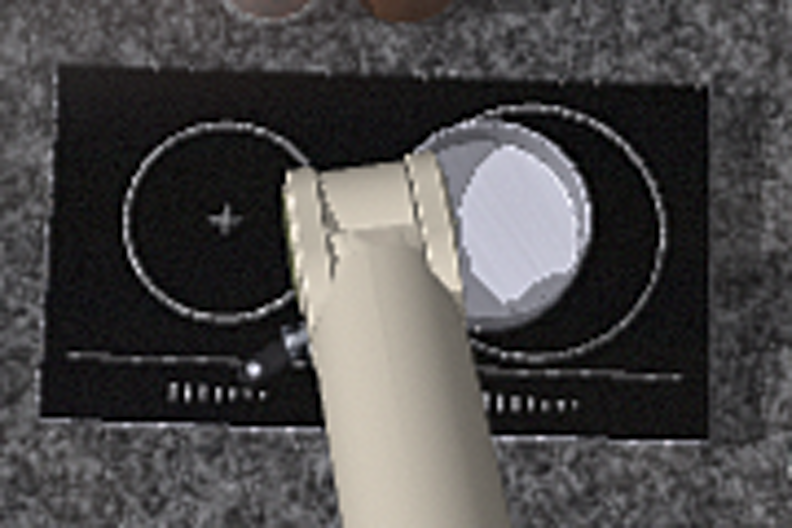

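View pics/scene4.png

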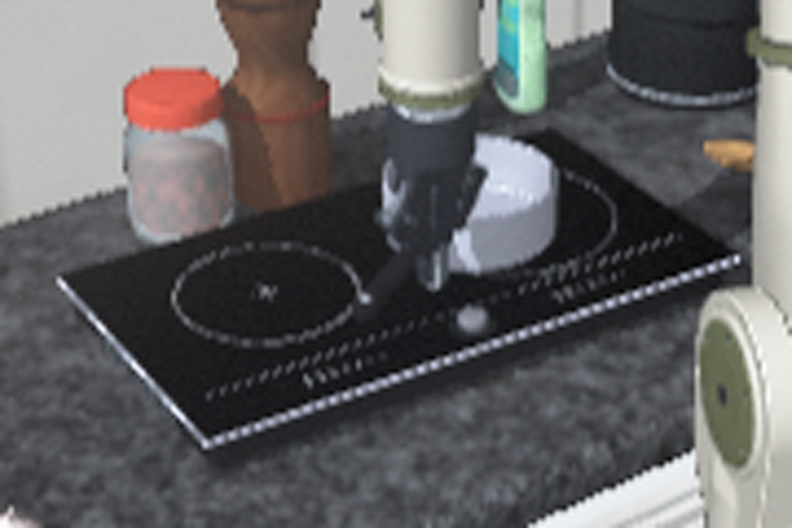

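```bash
python3 - <<'E'
from h import *
z=lambda p:(np.asarray(p,float)+.5)/4.4-.5+np.array([215,145])
d=dict(np.load("top4.npz"))
pc,pr=circ(ray(d,z([[592,220],[588,185],[575,155],[545,130],[520,123],[470,124],[585,260]]),108)); he=ray(d,z([252,370]),95)[0]
print(pc,pr,he); q=he[:2]-pc; print(np.degrees(np.arctan2(q[1],q[0])),np.hypot(*q))
E
```

```text
[ 579.3331906  -142.40145646] 75.64671471262083 [461.11459209  54.33463824  95.        ]
121.00163195619045 229.5228267388776
```

Request:
step_arm(
  deltas=[
    [0.0065, 0.0055, 0, 0, 0, 0, 255],
    [0.007, 0.005, 0, 0, 0, 0, 255],
    [0.0075, 0.0045, 0, 0, 0, 0, 255],
    [0.008, 0.004, 0, 0, 0, 0, 255],
    [0.008, 0.0035, 0, 0, 0, 0, 255],
    [0.008, 0.003, 0, 0, 0, 0, 255],
    [0.007, 0.002, 0, 0, 0, 0, 255],
    [0.005, 0.001, 0, 0, 0, 0, 255],
  ],
)

```text
time_s: 5.17
tool_pos: [540.0, -3.5, 248.6]
tool_rot: [[0.962, 0.272, -0.0], [0.272, -0.962, 0.001], [0.0, -0.001, -1.0]]
ft_force: [-1.9, 0.5, -1.0]
finger_gap: 0.0
```

```bash
python3 pic.py 5 top scene
```

```text
5.27 [540.1  -3.6 248.7] [0.5 0.1 0.5] [ 0.31  0.37 -0.44  1.79  0.18  1.02 -1.49]
```

View pics/top5.png

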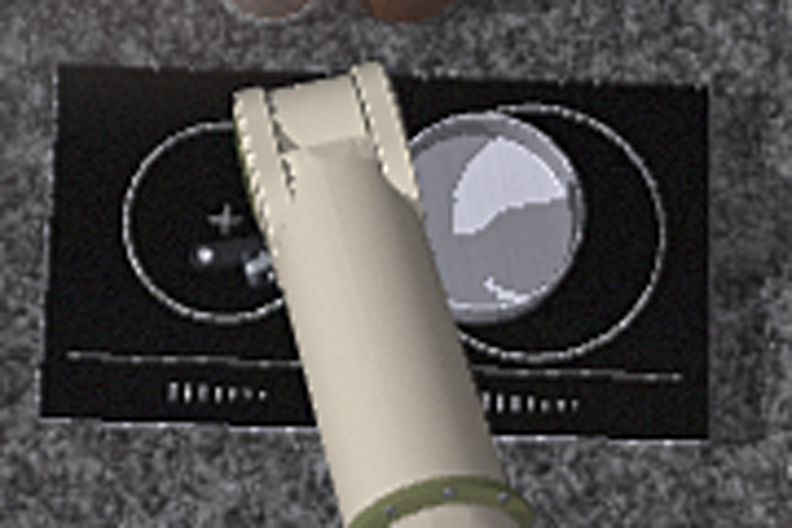

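View pics/scene5.png

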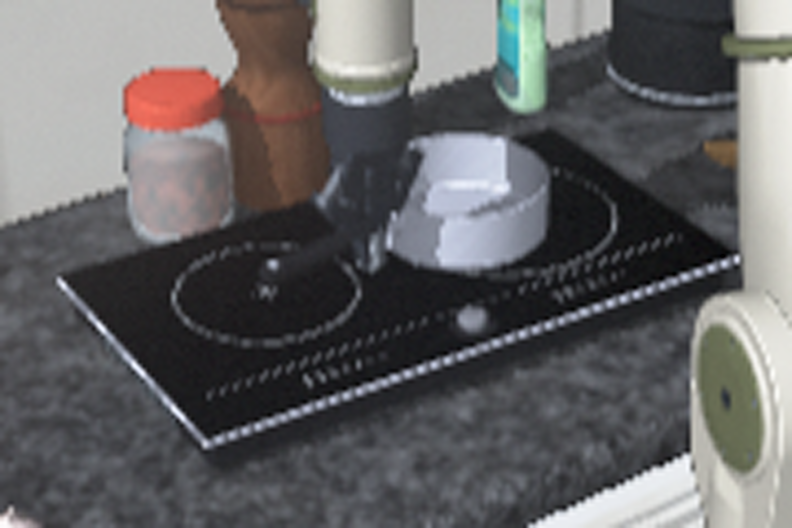

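```bash
python3 - <<'E'
from h import *
z=lambda p:(np.asarray(p,float)+.5)/4.4-.5+np.array([215,145])
d=dict(np.load("top5.npz"))
pc,pr=circ(ray(d,z([[584,215],[580,180],[565,148],[540,126],[500,113],[450,122],[577,250],[415,145],[555,285]]),108)); he=ray(d,z([204,255]),95)[0]
print(pc,pr,he); q=he[:2]-pc; print(np.degrees(np.arctan2(q[1],q[0])),np.hypot(*q))
E
```

```text
[ 582.66171401 -134.54090183] 77.6169830421541 [554.33895063  90.23567236  95.        ]
97.18165329266438 226.55393889917463
```

Request:
step_arm(
  deltas=[
    [0.006, 0.001, 0, 0, 0, 0, 255],
    [0.007, 0.001, 0, 0, 0, 0, 255],
    [0.006, 0.001, 0, 0, 0, 0, 255],
    [0.003, 0, 0, 0, 0, 0, 255],
    [-0.008, 0, 0, 0, 0, 0, 255],
    [-0.015, 0, 0, 0, 0, 0, 255],
    [0, 0, 0.02, 0, 0, 0, 255],
    [0, 0, 0.04, 0, 0, 0, 255],
  ],
)

```text
time_s: 5.93
tool_pos: [535.4, -1.5, 304.8]
tool_rot: [[0.962, 0.271, -0.009], [0.271, -0.962, 0.0], [-0.009, -0.003, -1.0]]
ft_force: [0.8, -0.5, -0.1]
finger_gap: 0.1
```

Request:
step_arm(
  deltas=[
    [0, -0.01, 0.03, 0, 0, 0, 255],
    [0.005, -0.02, 0.01, 0, 0, 0, 255],
    [0.005, -0.02, 0, 0, 0, 0, 255],
    [0.005, -0.02, 0, 0, 0, 0, 255],
    [0.005, -0.015, 0, 0, 0, 0, 255],
    [0, 0, 0, 0, 0, 0, 255],
    [0, 0, 0, 0, 0, 0, 255],
    [0, 0, 0, 0, 0, 0, 255],
  ],
)

```text
time_s: 6.6
tool_pos: [558.0, -85.0, 348.5]
tool_rot: [[0.962, 0.272, -0.0], [0.272, -0.962, 0.001], [-0.0, -0.001, -1.0]]
ft_force: [0.1, 0.5, 0.1]
finger_gap: 0.3
```

```bash
python3 pic.py 6 top scene wrist
```

```text
6.75 [558.  -84.7 348.6] [0.  0.2 0.2] [ 0.42  0.32 -0.4   1.61  0.13  1.24 -1.3 ]
```

View pics/top6.png

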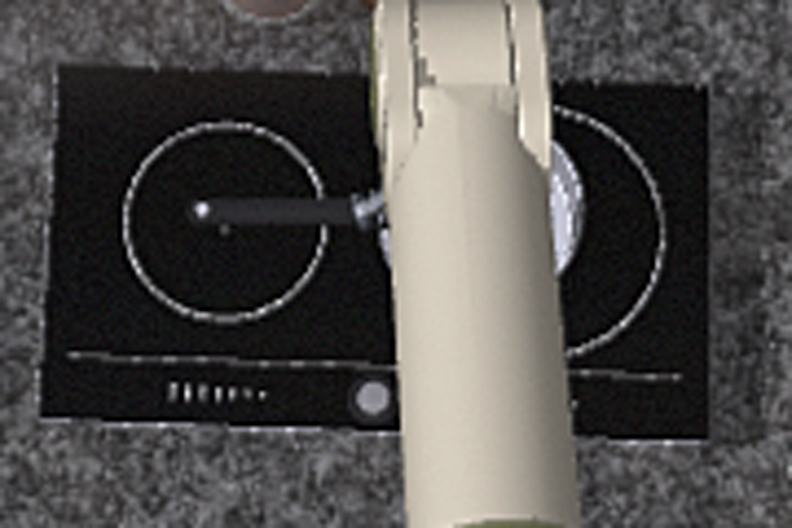

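View pics/wrist6.png

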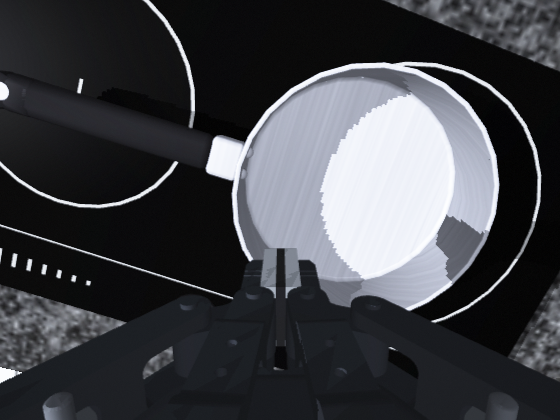

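View pics/scene6.png

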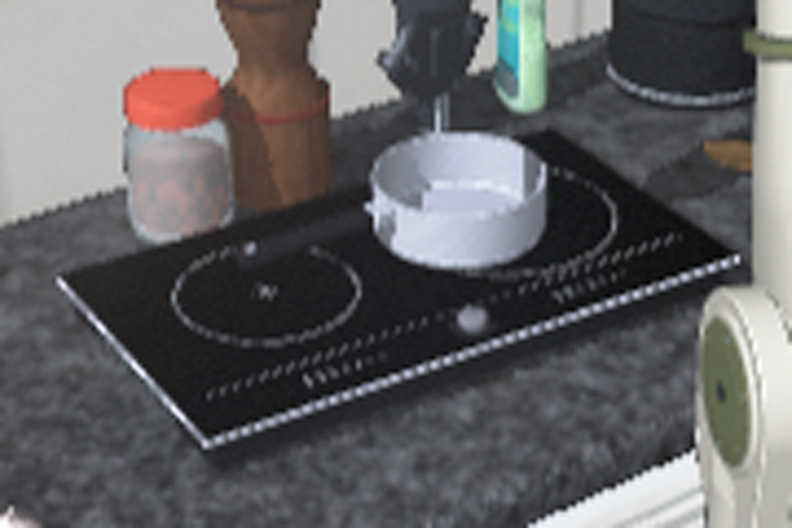

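```bash
python3 - <<'E'
from h import *
d=dict(np.load("wrist6.npz"))
pc,pr=circ(ray(d,[[234,190],[244,142],[280,95],[335,67],[400,64],[455,90],[489,135],[498,180],[491,225],[460,272]],108)); 
h=ray(d,[[5,92],[190,144]],103)
e=h[0]-h[1]; print("pan",pc.round(1),pr.round(1),h.round(1).tolist(),np.degrees(np.arctan2(e[1],e[0])))
q=h[0,:2]-pc; print(np.degrees(np.arctan2(q[1],q[0])))
lc,lr=circ(ray(d,[[440,65],[500,95],[530,140],[540,190],[528,240],[500,285],[435,322]],50)); print("large",lc,lr)
sc,sr=circ(ray(d,[[160,17],[185,60],[193,120],[175,165],[140,194],[95,207],[50,200]],50)); print("small",sc,sr)
E
```

```text
pan [ 583.  -129.4] 79.1 [[587.0, 87.5, 103.0], [587.1, -20.2, 103.0]] 90.03244782220324
88.95711669710538
large [ 573.71903371 -175.87775799] 105.91795707346704
small [589.84820351  75.48042583] 81.97395335995236
```

Request:
step_arm(
  deltas=[
    [0.012, -0.005, -0.01, 0, 0, 0, 255],
    [0.014, -0.005, -0.015, 0, 0, 0, 255],
    [0, 0, -0.02, 0, 0, 0, 255],
    [0, 0, -0.02, 0, 0, 0, 255],
    [0, 0, -0.02, 0, 0, 0, 255],
    [0, 0, -0.015, 0, 0, 0, 255],
    [0, 0, -0.01, 0, 0, 0, 255],
    [0, 0, 0, 0, 0, 0, 255],
  ],
)

```text
time_s: 7.42
tool_pos: [583.3, -95.3, 236.4]
tool_rot: [[0.962, 0.272, -0.004], [0.272, -0.962, 0.001], [-0.003, -0.002, -1.0]]
ft_force: [-0.9, -0.5, -0.5]
finger_gap: 0.3
```

```bash
python3 pic.py 7 scene wrist
```

```text
7.52 [584.3 -95.6 239.1] [ 0.8 -0.5  0.7] [ 0.4   0.48 -0.38  1.65  0.19  1.05 -1.33]
```

View pics/wrist7.png

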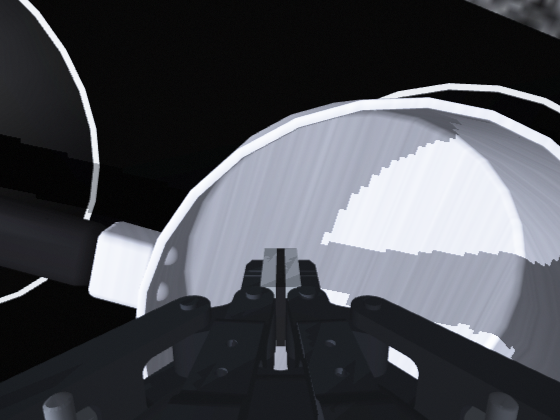

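View pics/scene7.png

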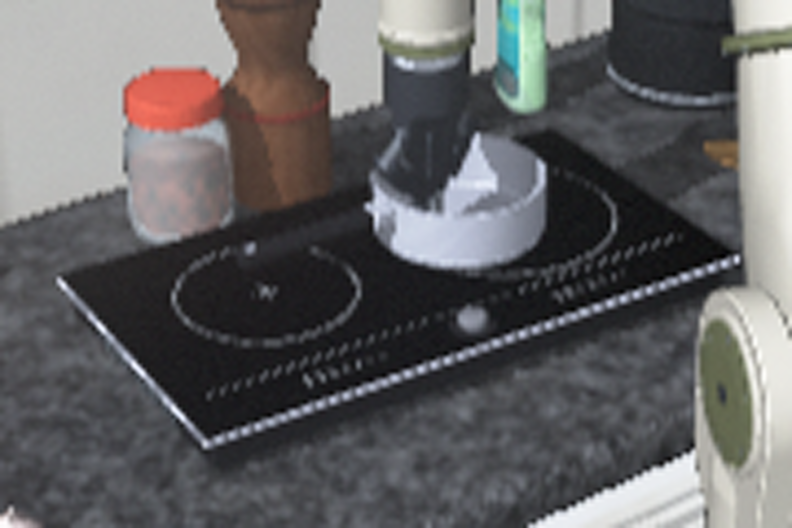

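```bash
python3 - <<'E'
from h import *
d=dict(np.load("wrist7.npz"))
def P(u,v):
    z=d["depth"][v,u]; c=np.linalg.inv(d["K"])@[u,v,1]*z; return d["R"].T@(c-d["t"])
Rt=np.array([[.962,.272,0],[.272,-.962,0],[0,0,-1]]); tp=np.array([584.3,-95.6,239.1])
for uv in [(190,302),(170,312),(120,340),(60,400),(250,292),(250,265),(270,252),(292,252),(312,265),(370,300),(395,312),(430,335),(160,275)]:
    X=P(*uv); print(uv,X.round(0),"tool",(Rt.T@(X-tp)).round(0))
E
```

```text
(190, 302) [589. -67. 116.] tool [ 12. -26. 123.]
(170, 312) [586. -63. 119.] tool [ 11. -31. 120.]
(120, 340) [584. -54. 132.] tool [ 11. -40. 107.]
(60, 400) [584. -51. 151.] tool [ 11. -43.  88.]
(250, 292) [594. -83. 112.] tool [ 13. -10. 128.]
(250, 265) [586. -82.  77.] tool [  6. -13. 162.]
(270, 252) [592. -88.  74.] tool [ 10.  -5. 165.]
(292, 252) [594. -97.  73.] tool [  9.   4. 166.]
(312, 265) [ 593. -105.   78.] tool [  6.  11. 161.]
(370, 300) [ 603. -116.  116.] tool [ 12.  25. 123.]
(395, 312) [ 603. -123.  118.] tool [ 10.  31. 121.]
(430, 335) [ 605. -127.  130.] tool [ 11.  36. 109.]
(160, 275) [583. -53.  96.] tool [ 10. -42. 143.]
```

Request:
step_arm(
  deltas=[
    [0, 0, 0.01, 0, 0, 0, 255],
    [0, 0.008, 0, 0, 0, 0, 255],
    [0, 0.008, 0, 0, 0, 0, 255],
    [0, 0.007, 0, 0, 0, 0, 255],
    [0, 0.007, 0, 0, 0, 0, 255],
    [0, 0.008, 0, 0, 0, 0, 255],
    [0, 0.009, 0, 0, 0, 0, 255],
    [0, 0.009, 0, 0, 0, 0, 255],
  ],
)

```text
time_s: 8.18
tool_pos: [584.4, -41.9, 249.6]
tool_rot: [[0.963, 0.269, 0.002], [0.269, -0.963, -0.004], [0.001, 0.004, -1.0]]
ft_force: [-1.1, -9.2, 4.8]
finger_gap: -0.5
```

Request:
step_arm(
  deltas=[
    [0.0005, 0.01, 0, 0, 0, 0, 255],
    [0.0005, 0.01, 0, 0, 0, 0, 255],
    [0.0005, 0.01, 0, 0, 0, 0, 255],
    [0.0005, 0.01, 0, 0, 0, 0, 255],
    [0.0005, 0.01, 0, 0, 0, 0, 255],
    [0.0005, 0.01, 0, 0, 0, 0, 255],
    [0.0005, 0.01, 0, 0, 0, 0, 255],
    [0.0005, 0.008, 0, 0, 0, 0, 255],
  ],
)

```text
time_s: 8.85
tool_pos: [588.5, 36.7, 249.5]
tool_rot: [[0.963, 0.269, 0.002], [0.269, -0.963, -0.003], [0.001, 0.004, -1.0]]
ft_force: [-1.0, -9.7, 5.5]
finger_gap: -0.1
```

```bash
python3 pic.py 8 scene top
```

```text
8.95 [588.4  38.6 249.5] [ 0.8 -1.8  2. ] [ 0.2   0.46 -0.42  1.65  0.21  1.07 -1.57]
```

View pics/top8.png

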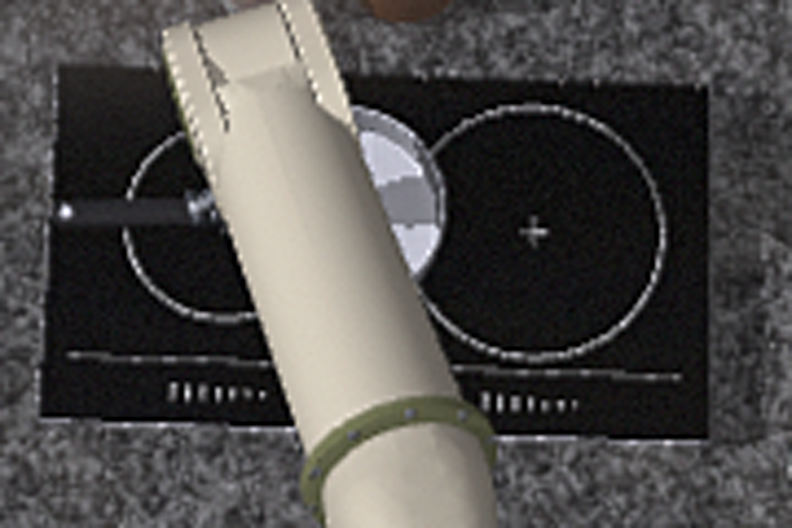

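View pics/scene8.png

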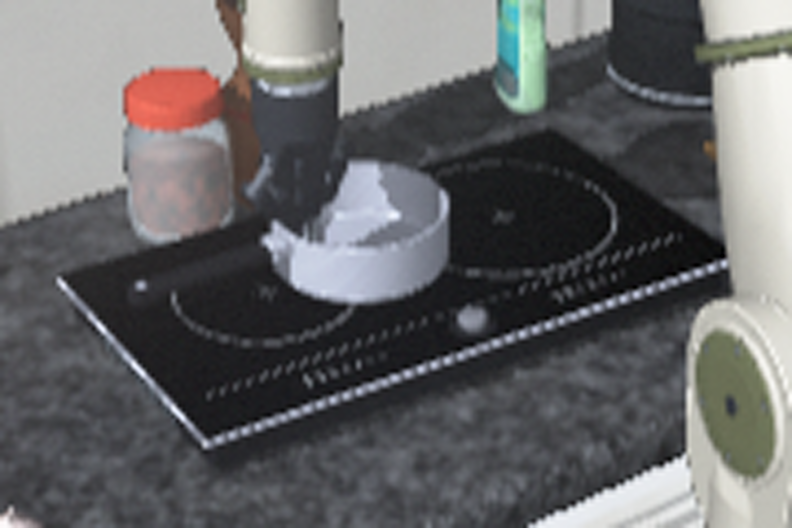

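Request:
step_arm(
  deltas=[
    [0, 0.009, 0, 0, 0, 0, 255],
    [0.0005, 0.011, 0, 0, 0, 0, 255],
    [0.0005, 0.011, 0, 0, 0, 0, 255],
    [0.0005, 0.011, 0, 0, 0, 0, 255],
    [0.0005, 0.011, 0, 0, 0, 0, 255],
    [0.0005, 0.011, 0, 0, 0, 0, 255],
    [0.0005, 0.009, 0, 0, 0, 0, 255],
    [0, 0.005, 0, 0, 0, 0, 255],
  ],
)

```text
time_s: 9.62
tool_pos: [591.5, 115.1, 249.3]
tool_rot: [[0.963, 0.27, 0.001], [0.27, -0.963, -0.002], [0.0, 0.003, -1.0]]
ft_force: [-0.5, -9.8, 6.3]
finger_gap: -0.3
```

Request:
step_arm(
  deltas=[
    [0, 0, 0, 0, 0, 0, 255],
    [0, -0.012, 0, 0, 0, 0, 255],
    [0, -0.012, 0, 0, 0, 0, 255],
    [0, -0.008, 0.015, 0, 0, 0, 255],
    [0, 0, 0.035, 0, 0, 0, 255],
    [0, -0.01, 0.035, 0, 0, 0, 255],
    [-0.02, -0.03, 0.02, 0, 0, 0, 255],
    [-0.02, -0.04, 0.0, 0, 0, 0, 255],
  ],
)

```text
time_s: 10.28
tool_pos: [553.1, 8.4, 358.5]
tool_rot: [[0.961, 0.276, 0.008], [0.276, -0.961, 0.002], [0.008, -0.0, -1.0]]
ft_force: [1.2, -0.4, 0.2]
finger_gap: 0.3
```

Request:
step_arm(
  deltas=[
    [-0.02, -0.04, 0.01, 0, 0, 0, 255],
    [-0.02, -0.04, 0.01, 0, 0, 0, 255],
    [-0.02, -0.04, 0.01, 0, 0, 0, 255],
    [-0.02, -0.02, 0.01, 0, 0, 0, 255],
    [0, 0, 0, 0, 0, 0, 255],
    [0, 0, 0, 0, 0, 0, 255],
    [0, 0, 0, 0, 0, 0, 255],
    [0, 0, 0, 0, 0, 0, 255],
  ],
)

```text
time_s: 10.95
tool_pos: [478.2, -121.5, 390.4]
tool_rot: [[0.962, 0.273, -0.001], [0.273, -0.962, 0.001], [-0.0, -0.001, -1.0]]
ft_force: [-0.0, 0.3, -0.5]
finger_gap: 0.3
```

```bash
python3 pic.py 9 scene top wrist
```

```text
11.1 [ 478.3 -121.4  390.4] [-0.6  0.4 -0.5] [ 0.51  0.13 -0.35  1.73  0.05  1.29 -1.15]
```

View pics/top9.png

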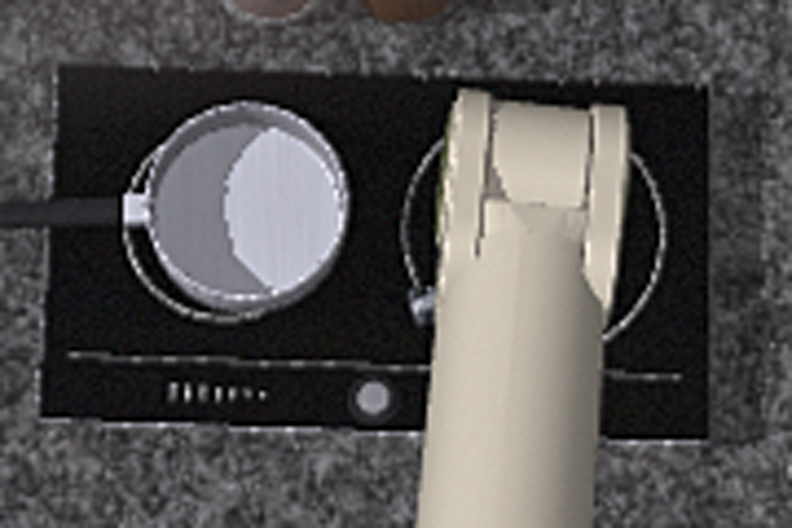

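View pics/scene9.png

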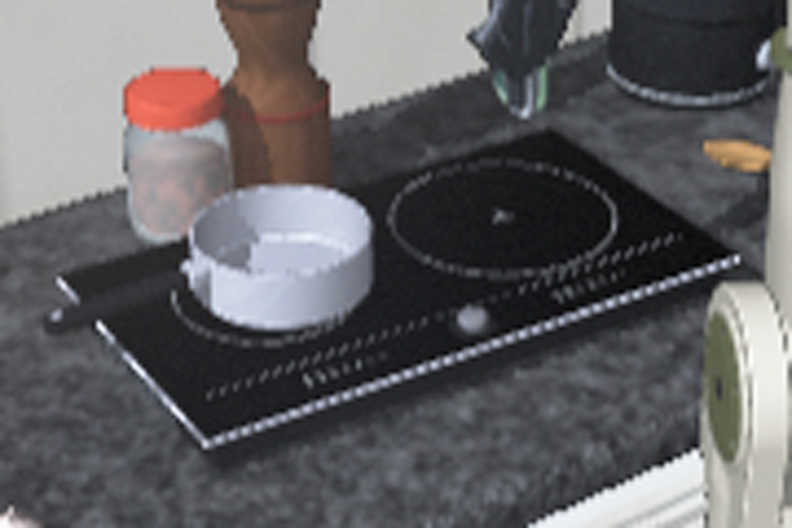

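View pics/wrist9.png

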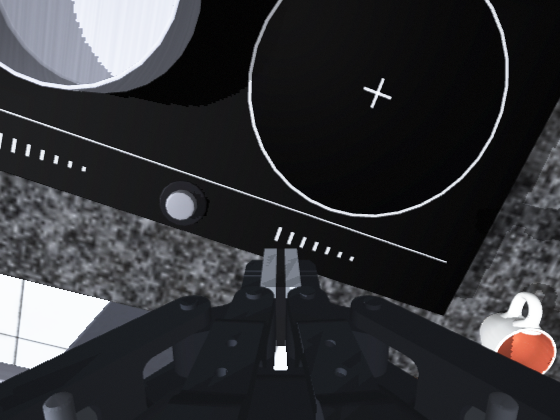

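```bash
cat > meas.py <<'E'
import sys
from h import *
from scipy.optimize import least_squares
def contour(d,seed_xy,lo=95):
    # light, greyish blob of the pan body containing pixel of the pan centre at floor
    im=d["img"].astype(int); m=((im.min(2)>lo)).astype(np.uint8)
    m=cv2.morphologyEx(m,cv2.MORPH_CLOSE,np.ones((5,5)))
    n,l=cv2.connectedComponents(m); s=proj(d,[*seed_xy,55])[0].astype(int)
    k=l[s[1],s[0]]; b=(l==k).astype(np.uint8)
    c=max(cv2.findContours(b,cv2.RETR_EXTERNAL,cv2.CHAIN_APPROX_NONE)[0],key=cv2.contourArea)[:,0,:]
    return c.astype(float),b
def outline(d,c):
    # convex-hull silhouette of a cylinder r80 z50..108, as image polygon
    a=np.linspace(0,2*np.pi,240); p=np.r_[[ [c[0]+80*np.cos(t),c[1]+80*np.sin(t),z] for z in (50,108) for t in a]]
    return cv2.convexHull(proj(d,p).astype(np.float32))
E
python3 - <<'E'
from meas import *
for n in("top","scene"):
    d=dict(np.load(n+"9.npz")); c,b=contour(d,(595,60))
    print(n,len(c),c.min(0),c.max(0))
    x0,y0,x1,y1={"top":(215,145,395,265),"scene":(190,150,370,270)}[n]
    im=d["img"][:,:,::-1].copy(); im[b>0]=(0,0,255); cv2.imwrite(f"pics/m9{n}.png",cv2.resize(im[y0:y1,x0:x1],None,fx=3,fy=3,interpolation=0))
E
python3 -c "
import cv2,numpy as np
cv2.imwrite('pics/m9.png',np.vstack([cv2.imread('pics/m9%s.png'%n)[:300] for n in('top','scene')]))"
```

```text
top 138 [243. 168.] [293. 217.]
scene 5092 [0. 0.] [559. 419.]
```

View pics/m9.png

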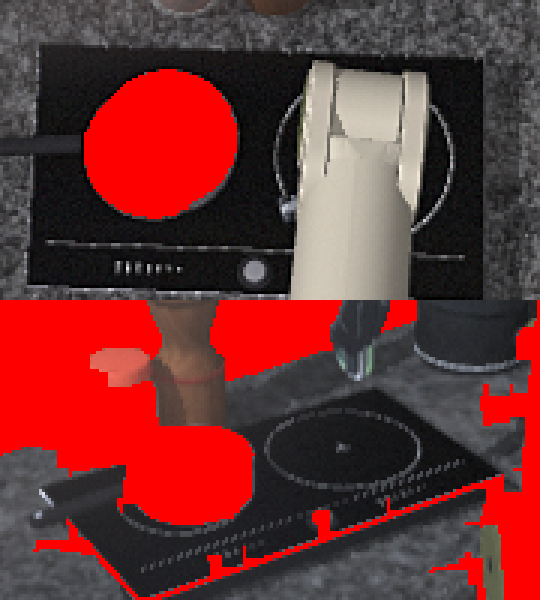

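```bash
cat >> meas.py <<'E'
def rimfit(d,c0,lo=75,name=""):
    im=d["img"].astype(int); m=(im.min(2)>lo).astype(np.uint8)
    keep=np.zeros_like(m); cv2.fillConvexPoly(keep,np.round(outline(d,(c0[0],c0[1]))).astype(np.int32),1)
    keep=cv2.dilate(keep,np.ones((7,7))); m&=keep; m=cv2.morphologyEx(m,cv2.MORPH_OPEN,np.ones((3,3)))
    c=max(cv2.findContours(m,cv2.RETR_EXTERNAL,cv2.CHAIN_APPROX_NONE)[0],key=cv2.contourArea)[:,0,:].astype(float)
    return c,m
def fit(d,c,c0,up=True):
    # far half -> rim plane z=108; near half -> base plane z=50; drop handle side
    z=108 if up else 50
    P=ray(d,c,z)[:,:2]; cam=(-d["R"].T@d["t"])[:2]; 
    cc=np.array(c0,float)
    for _ in range(6):
        v=P-cc; w=(cc-cam)/np.hypot(*(cc-cam)); r=np.hypot(*v.T)
        s=v@w/r*(1 if up else -1); ang=np.degrees(np.arctan2(v[:,1],v[:,0]))
        k=(s>(0.05 if up else .35))&(abs(r-79)<6)&(abs(ang-88)>14)
        f=least_squares(lambda q:np.hypot(*(P[k]-q[:2]).T)-q[2],[*cc,79],loss="soft_l1"); cc=f.x[:2]
    return f.x,k.sum(),np.std(f.fun)
E
python3 - <<'E'
from meas import *
for n in("top","scene"):
  d=dict(np.load(n+"9.npz"))
  for lo in (70,90):
    c,b=rimfit(d,(595,55),lo)
    for up in(1,0):
        x,k,s=fit(d,c,(595,55),up); print(n,lo,"rim" if up else "base",x.round(1),k,s.round(2))
# rings by scene camera
z=lambda p:(np.asarray(p,float)+.5)/4.4-.5+np.array([190,150])
d=dict(np.load("scene1.npz"))
print("scene small",circ(ray(d,z([[265,243],[300,246],[340,262],[361,295],[330,330],[265,345],[210,332],[173,295],[195,260]]),50)),"cross",ray(d,z([266,293]),50))
d=dict(np.load("scene9.npz"))
print("scene large cross",ray(d,z([504,216]),50), circ(ray(d,z([[500,161],[560,168],[600,185],[618,217],[595,253],[505,276],[430,258],[389,217],[420,180]]),50)))
d=dict(np.load("wrist9.npz"))
print("wrist cross L",ray(d,[[377,93]],50),"key",ray(d,[[180,206]],61), "line",ray(d,[[5,111],[445,262]],50).round(1).tolist())
E
```

```text
top 70 rim [594.5  56.1  79.3] 55 1.35
top 70 base [598.   57.7  79.2] 47 1.12
top 90 rim [599.1  52.5  73.4] 28 1.07
top 90 base [606.1  59.5  82.3] 44 1.48
scene 70 rim [594.8  51.8  77.9] 32 2.33
scene 70 base [597.3  50.3  76.8] 34 1.94
scene 90 rim [591.8  54.4  79.3] 33 2.1
scene 90 base [598.8  50.2  77.4] 28 1.19
scene small (array([591.33324086,  70.88830411]), np.float64(83.95159737917963)) cross [[589.38431861  72.49549071  50.        ]]
scene large cross [[ 575.06887437 -179.66390987   50.        ]] (array([ 575.89537789, -181.4950367 ]), np.float64(106.94767122178774))
wrist cross L [[ 574.82906753 -175.40519371   50.        ]] key [[440.09500587 -41.71074468  61.        ]] line [[476.9, 117.2, 50.0], [450.9, -287.1, 50.0]]
```

```bash
cat >> meas.py <<'E'
def handle(d,pc,ang0=88):
    # dark handle: centre line on the top face z=103 by dark-pixel centroids across sections
    g=d["img"].max(2).astype(float)
    out=[]
    for s in np.arange(120,222,6):
        u=np.array([np.cos(np.radians(ang0)),np.sin(np.radians(ang0))]); n=np.array([-u[1],u[0]])
        o=np.arange(-30,30.1,1); Q=np.c_[np.array(pc)+s*u+o[:,None]*n,np.full(len(o),103.)]
        p=proj(d,Q).astype(np.float32); v=cv2.remap(g.astype(np.float32),p[:,0:1],p[:,1:2],cv2.INTER_LINEAR)[:,0]
        out.append(v)
    return np.array(out)
E
python3 - <<'E'
import cv2,numpy as np
d=np.load("top9.npz"); im=d["img"][:,:,::-1][170:215,165:255]; cv2.imwrite("pics/h9.png",cv2.resize(im,None,fx=8,fy=8,interpolation=cv2.INTER_CUBIC))
d=np.load("scene9.npz"); im=d["img"][:,:,::-1][190:240,185:285]; cv2.imwrite("pics/h9s.png",cv2.resize(im,None,fx=8,fy=8,interpolation=cv2.INTER_CUBIC))
E
```

```text
(no output)
```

View pics/h9.png

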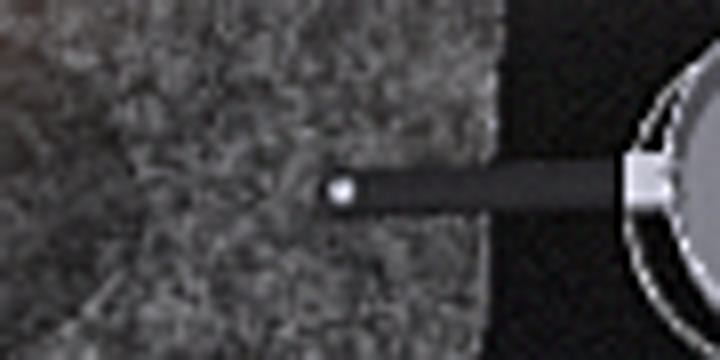

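View pics/h9s.png

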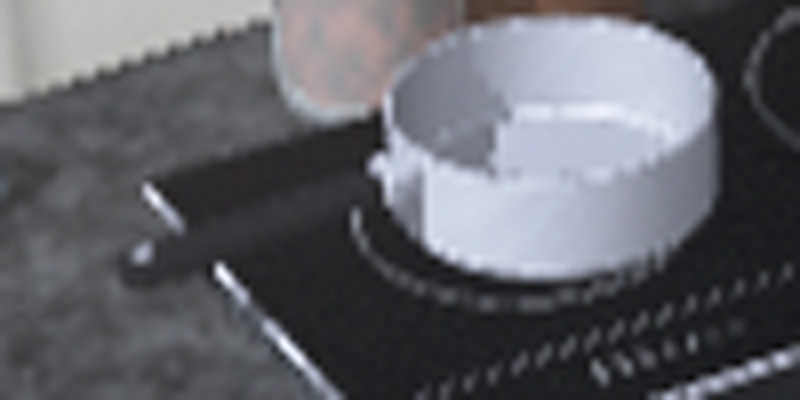

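```bash
python3 - <<'E'
from h import *
d=dict(np.load("top9.npz")); z=lambda p:(np.asarray(p,float)+.5)/8-.5+np.array([165,170])
h=ray(d,z([[341,190],[650,181],[480,187]]),103); print(h.round(1).tolist())
for e in(h[0]-h[1],h[0,:2]-np.array([595,56.5]),h[2,:2]-np.array([595,56.5])): print(np.degrees(np.arctan2(e[1],e[0])))
E
```

```text
[[590.7, 276.2, 103.0], [590.9, 141.9, 103.0], [590.3, 215.8, 103.0]]
90.12075991683805
91.13234517927052
91.68443486133201
```

Request:
step_arm(
  deltas=[
    [0.004, 0.02, 0, 0, 0, 0, 255],
    [0.007, 0.032, 0, 0, 0, 0, 255],
    [0.007, 0.032, 0, 0, 0, 0, 255],
    [0.007, 0.032, 0, 0, 0, 0, 255],
    [0.007, 0.032, 0, 0, 0, 0, 255],
    [0.007, 0.032, 0, 0, 0, 0, 255],
    [0.007, 0.032, 0, 0, 0, 0, 255],
    [0.007, 0.032, 0, 0, 0, 0, 255],
  ],
)

```text
time_s: 11.77
tool_pos: [531.0, 124.0, 390.7]
tool_rot: [[0.962, 0.273, -0.0], [0.273, -0.962, 0.0], [-0.0, -0.001, -1.0]]
ft_force: [0.8, -0.4, -0.9]
finger_gap: 0.1
```

Request:
step_arm(
  deltas=[
    [0.007, 0.032, 0, 0, 0, 0, 255],
    [0.007, 0.032, -0.01, 0, 0, 0, 255],
    [0.003, 0.018, -0.03, 0, 0, 0, 255],
    [0, 0, -0.035, 0, 0, 0, 255],
    [0, 0, -0.035, 0, 0, 0, 255],
    [0, 0, -0.02, 0, 0, 0, 255],
    [0, 0, -0.012, 0, 0, 0, 255],
    [0, 0, 0, 0, 0, 0, 255],
  ],
)

```text
time_s: 12.43
tool_pos: [547.0, 203.7, 245.9]
tool_rot: [[0.962, 0.272, -0.005], [0.272, -0.962, -0.001], [-0.005, -0.0, -1.0]]
ft_force: [-0.8, 0.1, -1.0]
finger_gap: -0.4
```

```bash
python3 pic.py 10 wrist
```

```text
12.48 [547.7 204.  248.1] [ 0.   0.8 -0.3] [-0.    0.48 -0.53  1.66  0.27  1.08 -1.91]
```

View pics/wrist10.png

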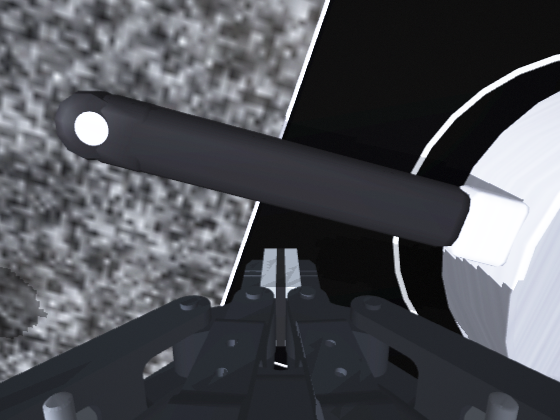

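Request:
step_arm(
  deltas=[
    [0.006, 0, 0, 0, 0, 0, 255],
    [0.006, 0, 0, 0, 0, 0, 255],
    [0.005, 0, 0, 0, 0, 0, 255],
    [0.004, 0, 0, 0, 0, 0, 255],
    [0.004, 0, 0, 0, 0, 0, 255],
    [0.003, 0, 0, 0, 0, 0, 255],
    [0, 0, 0, 0, 0, 0, 255],
    [0, 0, 0, 0, 0, 0, 255],
  ],
)

```text
time_s: 13.15
tool_pos: [576.2, 203.4, 248.9]
tool_rot: [[0.963, 0.271, 0.0], [0.271, -0.963, -0.0], [0.0, 0.0, -1.0]]
ft_force: [0.4, -0.4, -1.1]
finger_gap: -0.2
```

```bash
python3 pic.py 11 wrist; python3 - <<'E'
from h import *
for t,pts in((10,[[91,128],[482,222]]),):
    d=dict(np.load(f"wrist{t}.npz")); h=ray(d,pts,103); e=h[0]-h[1]; print(h.round(1).tolist(),np.degrees(np.arctan2(e[1],e[0])))
E
```

```text
13.2 [576.1 203.4 248.8] [ 0.6 -0.6  0. ] [-0.01  0.53 -0.52  1.59  0.28  1.1  -1.89]
[[587.9, 275.8, 103.0], [592.6, 148.7, 103.0]] 92.1187217187629
```

View pics/wrist11.png

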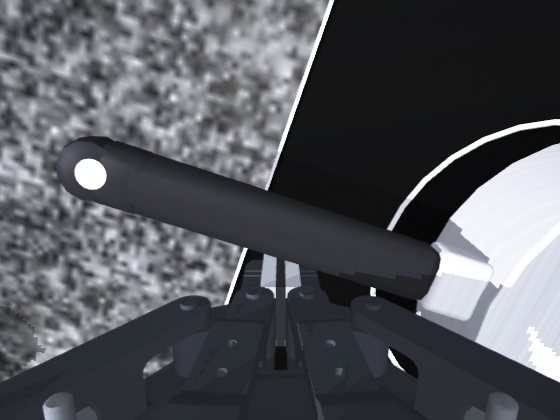

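```bash
python3 - <<'E'
from h import *
def an(d,a,b,z):
    h=ray(d,[a,b],z); e=h[0]-h[1]; return h.round(1).tolist(),np.degrees(np.arctan2(e[1],e[0])).round(2)
d=dict(np.load("wrist11.npz"))
print("rivet-sleeve",an(d,[91,174],[450,276],103))
print("up edge",an(d,[140,146],[400,228],100)); print("low edge",an(d,[110,205],[240,246],100))
print("hob left edge",an(d,[331,5],[230,302],50))
d=dict(np.load("wrist10.npz"))
print("10 up",an(d,[140,100],[440,180],100),"low",an(d,[100,160],[400,235],100),an(d,[328,3],[223,305],50))
E
```

```text
rivet-sleeve ([[602.8, 275.3, 103.0], [600.8, 149.1, 103.0]], np.float64(89.06))
up edge ([[615.5, 262.5, 100.0], [612.0, 170.9, 100.0]], np.float64(87.82))
low edge ([[593.0, 268.9, 100.0], [590.5, 222.7, 100.0]], np.float64(86.94))
hob left edge ([[685.6, 212.5, 50.0], [538.5, 220.6, 50.0]], np.float64(-3.13))
10 up ([[599.9, 263.9, 100.0], [601.7, 165.8, 100.0]], np.float64(91.07)) low ([[578.1, 273.1, 100.0], [580.4, 171.5, 100.0]], np.float64(91.27)) ([[654.6, 214.3, 50.0], [507.2, 223.6, 50.0]], np.float64(-3.62))
```

Request:
step_arm(
  deltas=[
    [0.002, 0, 0, 0, 0, 0, 255],
    [0.0015, 0, 0, 0, 0, 0, 255],
    [0, 0, 0, 0, 0, 0, 255],
    [-0.01, 0, 0, 0, 0, 0, 255],
    [-0.012, 0, 0.01, 0, 0, 0, 255],
    [0, 0, 0.035, 0, 0, 0, 255],
    [0, 0, 0.035, 0, 0, 0, 255],
    [0.01, -0.03, 0.01, 0, 0, 0, 255],
  ],
)

```text
time_s: 13.87
tool_pos: [565.7, 181.1, 345.2]
tool_rot: [[0.959, 0.282, 0.007], [0.282, -0.96, 0.007], [0.008, -0.005, -1.0]]
ft_force: [1.5, 1.9, 0.9]
finger_gap: 0.1
```

Request:
step_arm(
  deltas=[
    [0.01, -0.035, 0, 0, 0, 0, 255],
    [0.01, -0.035, 0, 0, 0, 0, 255],
    [0.005, -0.016, 0, 0, 0, 0, 255],
    [0, 0, 0, 0, 0, 0, 255],
    [0, 0, 0, 0, 0, 0, 255],
    [0, 0, 0, 0, 0, 0, 255],
    [0, 0, 0, 0, 0, 0, 255],
    [0, 0, 0, 0, 0, 0, 255],
  ],
)

```text
time_s: 14.53
tool_pos: [592.1, 89.3, 339.0]
tool_rot: [[0.962, 0.274, 0.0], [0.274, -0.962, 0.001], [0.0, -0.001, -1.0]]
ft_force: [-0.8, -0.0, 0.6]
finger_gap: -0.3
```

```bash
python3 pic.py 12 wrist scene
```

```text
14.63 [592.2  88.8 339. ] [0.2 0.5 0.3] [ 0.18  0.41 -0.51  1.52  0.21  1.26 -1.65]
```

View pics/wrist12.png

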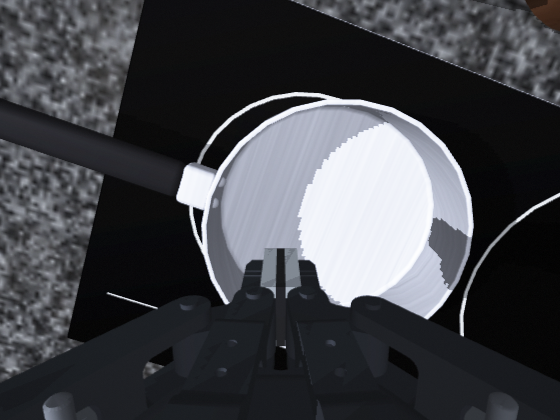

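```bash
python3 - <<'E'
from h import *
def an(d,a,b,z):
    h=ray(d,[a,b],z); e=h[0]-h[1]; return h.round(1).tolist(),np.degrees(np.arctan2(e[1],e[0])).round(2)
d=dict(np.load("wrist12.npz"))
print("pan",circ(ray(d,[[203,228],[211,185],[235,147],[275,115],[325,100],[385,103],[440,133],[470,190],[473,230],[462,275]],108)))
print("small arc",circ(ray(d,[[205,150],[235,115],[270,97],[300,94],[340,98],[190,200],[202,245]],50)))
print("handle",an(d,[5,120],[180,177],100),"up",an(d,[5,100],[180,160],103),"low",an(d,[5,139],[175,193],100),"edge",an(d,[143,8],[70,335],50),"back",an(d,[320,3],[555,102],50))
E
```

```text
pan (array([593.4752468 ,  54.86542957]), np.float64(79.68131285667998))
small arc (array([591.19454899,  73.69967098]), np.float64(81.49393578006563))
handle ([[606.7, 255.4, 100.0], [601.8, 153.9, 100.0]], np.float64(87.2)) up ([[618.3, 254.2, 103.0], [612.2, 155.2, 103.0]], np.float64(86.5)) low ([[596.0, 254.5, 100.0], [591.5, 154.8, 100.0]], np.float64(87.42)) edge ([[691.4, 210.6, 50.0], [435.1, 225.1, 50.0]], np.float64(-3.25)) back ([[725.4, 101.3, 50.0], [711.2, -72.9, 50.0]], np.float64(85.32))
```

Request:
step_arm(
  deltas=[
    [-0.002, 0, -0.025, 0, 0, 0, 255],
    [0, 0, -0.03, 0, 0, 0, 255],
    [0, 0, -0.025, 0, 0, 0, 255],
    [0, 0.005, -0.01, 0, 0, 0, 255],
    [0, 0.008, 0, 0, 0, 0, 255],
    [0, 0.007, 0, 0, 0, 0, 255],
    [0, 0.006, 0, 0, 0, 0, 255],
    [0, 0.006, 0, 0, 0, 0, 255],
  ],
)

```text
time_s: 15.3
tool_pos: [591.1, 120.2, 250.8]
tool_rot: [[0.962, 0.272, 0.003], [0.272, -0.962, -0.001], [0.002, 0.001, -1.0]]
ft_force: [0.2, -7.2, 3.0]
finger_gap: 0.1
```

Request:
step_arm(
  deltas=[
    [0, 0.006, 0, 0, 0, 0, 255],
    [0, 0.005, 0, 0, 0, 0, 255],
    [0, 0.0035, 0, 0, 0, 0, 255],
    [0, 0, 0, 0, 0, 0, 255],
    [0, 0, 0, 0, 0, 0, 255],
    [0, 0, 0, 0, 0, 0, 255],
    [-0.004, -0.01, 0, 0, 0, 0, 255],
    [-0.006, -0.02, 0, 0, 0, 0, 255],
  ],
)

```text
time_s: 15.97
tool_pos: [579.9, 107.1, 249.5]
tool_rot: [[0.961, 0.276, 0.001], [0.276, -0.961, 0.003], [0.002, -0.003, -1.0]]
ft_force: [-0.6, 0.2, -0.3]
finger_gap: -0.5
```

Request:
step_arm(
  deltas=[
    [0, -0.01, 0.015, 0, 0, 0, 255],
    [0, 0, 0.035, 0, 0, 0, 255],
    [0, 0, 0.035, 0, 0, 0, 255],
    [-0.02, -0.02, 0.03, 0, 0, 0, 255],
    [-0.025, -0.02, 0.02, 0, 0, 0, 255],
    [-0.015, -0.01, 0.01, 0, 0, 0, 255],
    [0, 0, 0, 0, 0, 0, 255],
    [0, 0, 0, 0, 0, 0, 255],
  ],
)

```text
time_s: 16.63
tool_pos: [519.8, 43.7, 395.0]
tool_rot: [[0.963, 0.27, 0.002], [0.27, -0.963, -0.0], [0.002, 0.001, -1.0]]
ft_force: [-0.2, 0.0, -0.6]
finger_gap: -0.3
```

```bash
python3 pic.py 13 wrist scene top
```

```text
16.78 [520.5  44.8 393.2] [ 0.2  0.3 -0.3] [ 0.31  0.21 -0.52  1.65  0.1   1.31 -1.53]
```

View pics/wrist13.png

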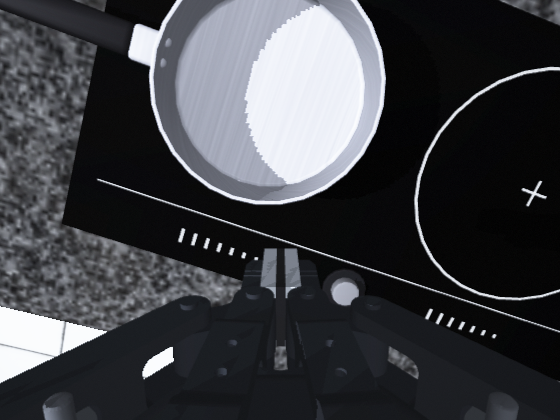

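View pics/top13.png

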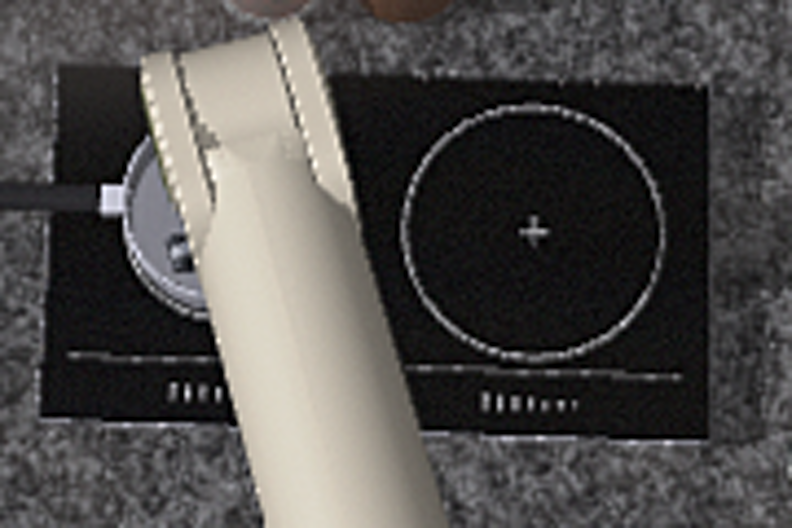

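View pics/scene13.png

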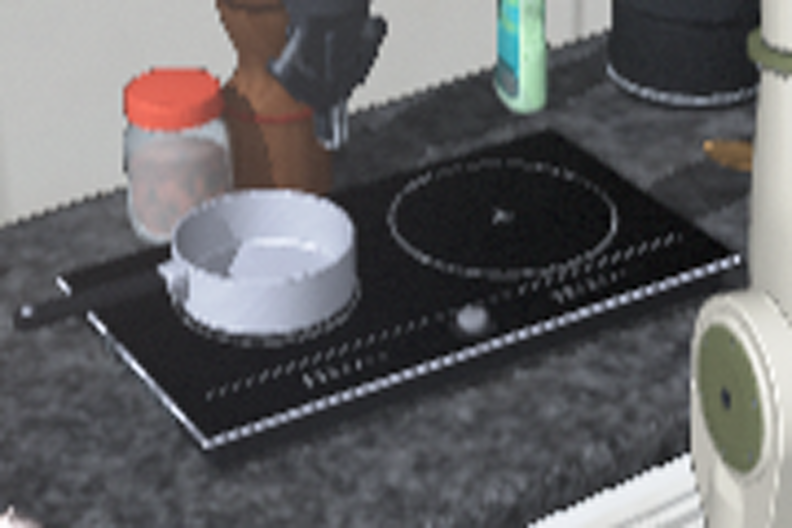

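```bash
python3 - <<'E'
from meas import *
d=dict(np.load("wrist13.npz"))
print("pan",circ(ray(d,[[150,85],[153,55],[165,22],[158,120],[180,160],[215,190],[270,204],[325,188],[365,150],[384,95],[380,55],[362,12]],108)))
def an(a,b,z):
    h=ray(d,[a,b],z); e=h[0]-h[1]; return h.round(1).tolist(),np.degrees(np.arctan2(e[1],e[0])).round(2)
print("L cross",ray(d,[[534,194]],50),"line",an([98,180],[555,330],50),"edge",an([100,60],[65,222],50),"key",ray(d,[[345,292]],61))
print("handle",an([10,2],[125,36],101))
d=dict(np.load("scene13.npz"))
for lo in(70,80,90):
    c,b=rimfit(d,(592,72),lo)
    for up in(1,0): x,k,s=fit(d,c,(592,72),up); print("scene",lo,up,x.round(1),k,s.round(2))
im=d["img"][:,:,::-1][185:235,180:290]; cv2.imwrite("pics/s13.png",cv2.resize(im,None,fx=7,fy=7,interpolation=cv2.INTER_CUBIC))
E
```

```text
pan (array([592.06512978,  73.28987627]), np.float64(78.77279146103122))
L cross [[ 574.09827163 -176.76416562   50.        ]] line ([[481.5, 200.9, 50.0], [452.9, -258.6, 50.0]], np.float64(86.45)) edge ([[580.9, 213.6, 50.0], [434.4, 224.3, 50.0]], np.float64(-4.15)) key [[441.39447021 -40.59661177  61.        ]]
handle ([[600.8, 251.2, 101.0], [600.8, 175.1, 101.0]], np.float64(90.02))
scene 70 1 [590.   75.6  83.4] 22 1.04
scene 70 0 [593.8  70.1  75. ] 14 0.7
scene 80 1 [592.5  73.2  80.8] 29 1.75
scene 80 0 [602.6  66.4  79.2] 35 1.74
scene 90 1 [593.9  71.8  78.9] 29 1.74
scene 90 0 [ 6.316940e+04 -1.150985e+05  7.900000e+01] 0 nan
  ret = _var(a, axis=axis, dtype=dtype, out=out, ddof=ddof,
  arrmean = um.true_divide(arrmean, div, out=arrmean,
  ret = ret.dtype.type(ret / rcount)
```

View pics/s13.png

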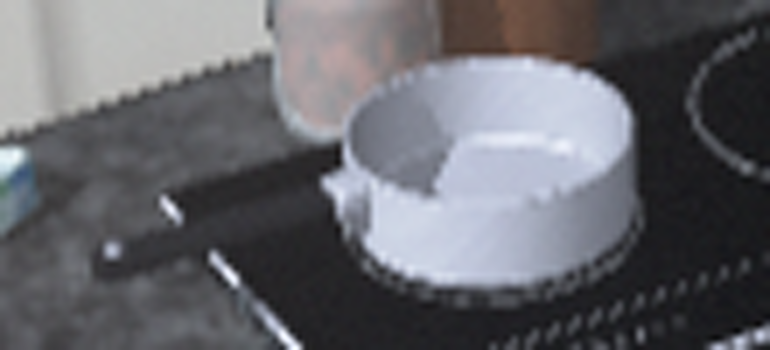

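Request:
step_arm(
  deltas=[
    [-0.005, -0.02, 0, 0, 0, 0, 255],
    [-0.008, -0.03, 0, 0, 0, 0, 255],
    [-0.008, -0.03, 0, 0, 0, 0, 255],
    [-0.008, -0.03, 0, 0, 0, 0, 255],
    [-0.008, -0.03, 0, 0, 0, 0, 255],
    [-0.005, -0.02, 0, 0, 0, 0, 255],
    [0, 0, 0, 0, 0, 0, 255],
    [0, 0, 0, 0, 0, 0, 255],
  ],
)

```text
time_s: 17.45
tool_pos: [478.6, -116.5, 392.9]
tool_rot: [[0.963, 0.27, -0.002], [0.27, -0.963, 0.001], [-0.001, -0.002, -1.0]]
ft_force: [-0.2, 0.2, 0.3]
finger_gap: -0.1
```

```bash
python3 pic.py 14 top; python3 - <<'E'
from meas import *
d=dict(np.load("top14.npz"))
for lo in(60,70,80,90):
    c,b=rimfit(d,(593,75),lo)
    for up in(1,0): x,k,s=fit(d,c,(593,75),up); print("top",lo,up,x.round(1),k,s.round(2))
im=d["img"][:,:,::-1][155:235,160:310]; cv2.imwrite("pics/t14.png",cv2.resize(im,None,fx=5.2,fy=5.2,interpolation=cv2.INTER_CUBIC))
E
```

```text
17.5 [ 478.9 -115.2  393.1] [-0.2  0.2  0.4] [ 0.54  0.13 -0.4   1.73  0.05  1.3  -1.17]
top 60 1 [594.5  73.7  79.7] 53 1.01
top 60 0 [603.8  77.3  83.9] 48 1.32
top 70 1 [595.2  73.9  79. ] 54 1.21
top 70 0 [602.8  76.9  82.5] 46 1.26
top 80 1 [595.8  73.9  78.2] 44 1.3
top 80 0 [611.6  79.   84.9] 7 0.46
top 90 1 [596.3  73.6  78.4] 19 0.83
top 90 0 [604.6  78.   80.8] 49 1.63
```

View pics/t14.png

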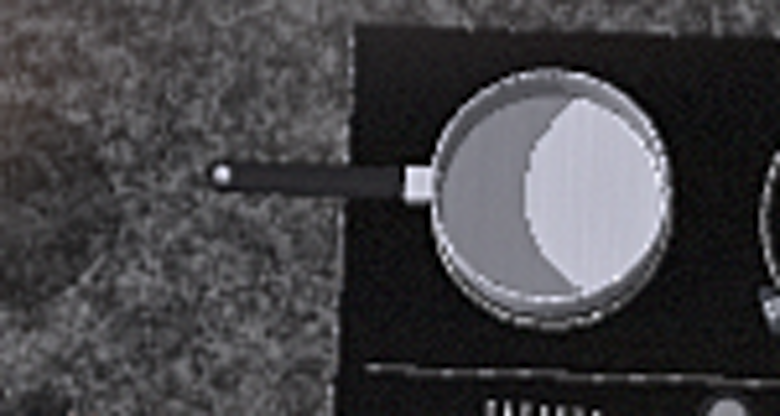

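```bash
python3 - <<'E'
from h import *
d=dict(np.load("top14.npz")); z=lambda p:(np.asarray(p,float)+.5)/5.2-.5+np.array([160,155])
h=ray(d,z([[222,173],[419,184],[300,178.5]]),103); print(h.round(1).tolist())
for e in(h[0]-h[1],h[0,:2]-np.array([594.8,73.8]),h[0]-h[2]): print(np.degrees(np.arctan2(e[1],e[0])))
fe=ray(d,z([[355,27],[340,330]]),50);print(fe)
E
```

```text
[[610.7, 293.4, 103.0], [599.4, 161.4, 103.0], [605.4, 241.1, 103.0]]
85.11226048367485
85.86506110845359
84.25328919710546
[[727.22359715 209.58952277  50.        ]
 [511.95823101 220.84766298  50.        ]]
```

Request:
step_arm(
  deltas=[
    [-0.008, 0.015, 0, 0, 0, 0, 255],
    [-0.01, 0.02, -0.015, 0, 0, 0, 255],
    [-0.01, 0.02, -0.03, 0, 0, 0, 255],
    [-0.008, 0.015, -0.03, 0, 0, 0, 255],
    [-0.002, 0.004, -0.03, 0, 0, 0, 255],
    [0, 0, -0.025, 0, 0, 0, 255],
    [0, 0, -0.015, 0, 0, 0, 255],
    [0, 0, 0, 0, 0, 0, 255],
  ],
)

```text
time_s: 18.17
tool_pos: [439.2, -39.8, 245.6]
tool_rot: [[0.961, 0.275, -0.006], [0.275, -0.961, 0.002], [-0.005, -0.004, -1.0]]
ft_force: [0.1, -0.5, 0.0]
finger_gap: -0.1
```

```bash
python3 pic.py 15 wrist scene
```

```text
18.27 [440.7 -40.5 248.9] [ 0.2 -0.2  0.2] [ 0.45  0.18 -0.46  2.03  0.09  0.96 -1.36]
```

View pics/scene15.png

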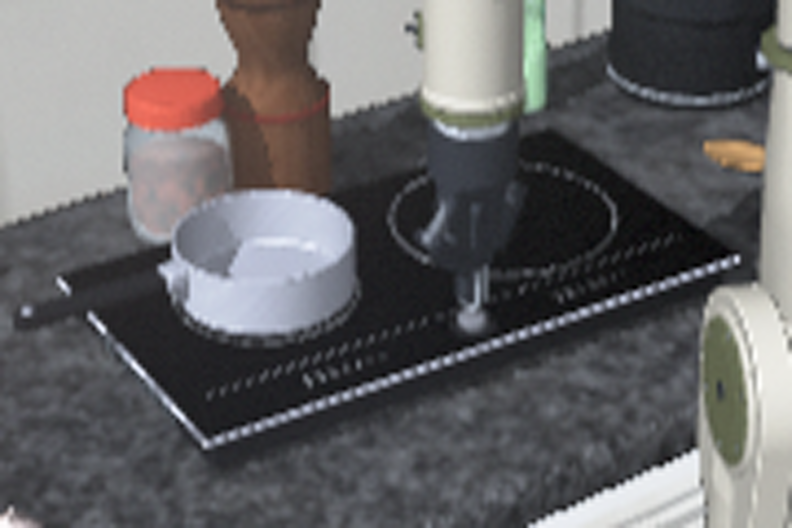

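View pics/wrist15.png

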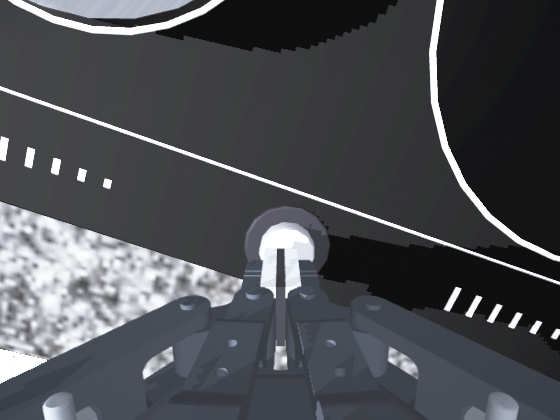

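The fingertips are right above the key, which shows at (287,240) in the wrist view. I'll press in small steps.

Request:
step_arm(
  deltas=[
    [0, 0, -0.008, 0, 0, 0, 255],
    [0, 0, -0.005, 0, 0, 0, 255],
    [0, 0, -0.003, 0, 0, 0, 255],
    [0, 0, -0.002, 0, 0, 0, 255],
    [0, 0, -0.001, 0, 0, 0, 255],
    [0, 0, 0, 0, 0, 0, 255],
    [0, 0, 0, 0, 0, 0, 255],
    [0, 0, 0, 0, 0, 0, 255],
  ],
)

```text
time_s: 18.93
tool_pos: [440.8, -41.8, 230.4]
tool_rot: [[0.962, 0.271, 0.001], [0.271, -0.962, 0.0], [0.001, 0.0, -1.0]]
ft_force: [1.1, 0.9, 2.5]
finger_gap: 0.1
```

Request:
step_arm(
  deltas=[
    [0, 0, -0.001, 0, 0, 0, 255],
    [0, 0, -0.001, 0, 0, 0, 255],
    [0, 0, 0, 0, 0, 0, 255],
    [0, 0, 0, 0, 0, 0, 255],
    [0, 0, 0, 0, 0, 0, 255],
    [0, 0, 0, 0, 0, 0, 255],
    [0, 0, 0, 0, 0, 0, 255],
    [0, 0, 0, 0, 0, 0, 255],
  ],
)

```text
time_s: 19.6
tool_pos: [440.9, -41.7, 229.6]
tool_rot: [[0.962, 0.272, 0.002], [0.272, -0.962, -0.001], [0.001, 0.001, -1.0]]
ft_force: [-5.3, 2.6, 22.8]
finger_gap: -0.0
```

Force jumped to 22.8 N, so the key is fully down. I'll release it and retreat.

Request:
step_arm(
  deltas=[
    [0, 0, 0.004, 0, 0, 0, 255],
    [0, 0, 0.01, 0, 0, 0, 255],
    [0, 0, 0.02, 0, 0, 0, 255],
    [0, 0, 0.035, 0, 0, 0, 255],
    [0, -0.01, 0.035, 0, 0, 0, 255],
    [0.01, -0.02, 0.03, 0, 0, 0, 255],
    [0.015, -0.03, 0.02, 0, 0, 0, 255],
    [0.015, -0.035, 0, 0, 0, 0, 255],
  ],
)

```text
time_s: 20.27
tool_pos: [481.5, -136.7, 387.5]
tool_rot: [[0.962, 0.274, 0.007], [0.274, -0.962, -0.003], [0.006, 0.004, -1.0]]
ft_force: [2.0, 0.4, -0.1]
finger_gap: 0.1
```

Request:
step_arm(
  deltas=[
    [0, -0.035, 0, 0, 0, 0, 255],
    [0, -0.02, 0, 0, 0, 0, 255],
    [0, -0.01, 0, 0, 0, 0, 255],
    [0, 0, 0, 0, 0, 0, 255],
    [0, 0, 0, 0, 0, 0, 255],
    [0, 0, 0, 0, 0, 0, 255],
    [0, 0, 0, 0, 0, 0, 255],
    [0, 0, 0, 0, 0, 0, 255],
  ],
)

```text
time_s: 20.93
tool_pos: [480.7, -200.3, 382.2]
tool_rot: [[0.962, 0.274, 0.0], [0.274, -0.962, 0.0], [0.0, -0.0, -1.0]]
ft_force: [-0.2, 0.5, 0.4]
finger_gap: 0.0
```

```bash
python3 pic.py 16 top scene wrist; python3 - <<'E'
from meas import *
for n in("top","scene"):
  d=dict(np.load(n+"16.npz"))
  for lo in(70,80):
    c,b=rimfit(d,(593,74),lo); x,k,s=fit(d,c,(593,74),1); print(n,lo,x.round(1),k,s.round(2))
d=dict(np.load("top16.npz")); a=d["img"].astype(int); b=np.load("top0.npz")["img"].astype(int)
m=(abs(a-b).sum(2)>90).astype(np.uint8); m=cv2.morphologyEx(m,cv2.MORPH_OPEN,np.ones((3,3)))
n,l,st,_=cv2.connectedComponentsWithStats(m); print(st[1:][st[1:,4]>15].tolist())
cv2.imwrite("pics/top16full.png",d["img"][:,:,::-1])
E
```

```text
21.08 [ 480.5 -201.2  382.1] [0.2 0.2 0.5] [ 0.63  0.19 -0.33  1.68  0.06  1.28 -1.01]
top 70 [595.2  73.9  79. ] 54 1.21
top 80 [597.   73.   76.9] 46 1.32
scene 70 [590.   75.6  83.4] 22 1.04
scene 80 [592.5  73.2  80.8] 29 1.75
[[271, 163, 119, 216, 9171], [237, 168, 52, 48, 1709], [208, 186, 8, 6, 43], [466, 197, 6, 7, 28], [476, 197, 5, 5, 19], [456, 199, 4, 5, 18], [528, 198, 7, 5, 33], [447, 205, 7, 6, 33], [518, 207, 6, 4, 21], [428, 208, 6, 10, 33], [468, 209, 4, 7, 24], [457, 213, 9, 7, 39], [508, 224, 5, 8, 27], [516, 224, 9, 7, 30], [534, 268, 4, 6, 21], [523, 280, 37, 56, 1593], [355, 292, 168, 86, 5158], [358, 359, 5, 4, 18], [385, 359, 14, 18, 112], [284, 360, 15, 14, 102], [374, 361, 12, 23, 133], [355, 369, 3, 12, 36], [280, 375, 34, 23, 372], [385, 376, 18, 20, 224], [404, 376, 6, 4, 22], [345, 382, 14, 20, 179], [315, 389, 22, 11, 159]]
```

View pics/top16full.png

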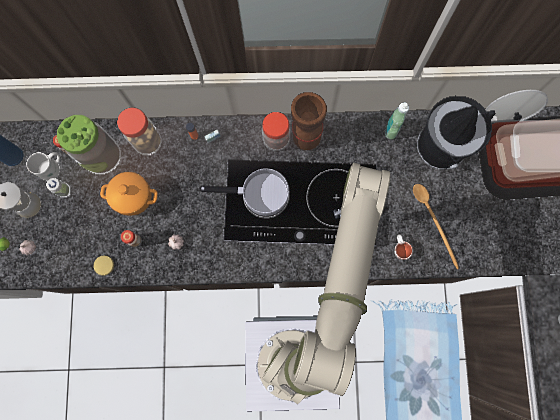

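View pics/wrist16.png

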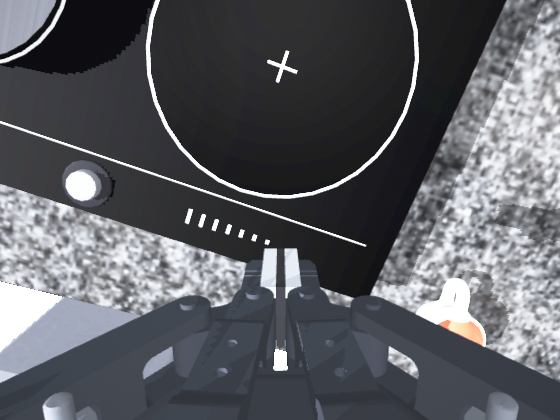

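The top view shows the pan on the small ring at (266,193), with its handle running out to (203,187). The key at (299,235) is up, and the cup, spoon, garlic and jars haven't moved. The robot is clear, so I'm handing in.

```bash
python3 -c "
from station import ctrl
print(ctrl.sign_off())"
```

```text
the job is handed in; nothing more can be done
None
```

The pan is on the small ring with its handle pointing out to the left, and the key was pressed only after that. I handed the job in at about 21 s of the 58 s.

**How it went:** I swept the handle round by about 107° with the closed fingertips. Then I drew the pan across the glass by pushing its inner wall, with one small handle correction on the way. Nothing was gripped or lifted. The key went fully down (22.8 N at the bottom) and was let go. The highest force I read while pushing the pan was about 12 N.

**Last checks:**
- **Position:** the pan's offset from the ring centre differs by view. The top view gave about +2/−1 mm (x/y), the scene view about +2/+1 mm and the wrist view about +3/+1 mm. That is close to the 2 mm calibration error, so I did not nudge it again.
- **Handle angle:** the top view gave about 85 to 86°, against the hob's 86.5°. The last wrist reading, on a short stretch of handle, gave 90°. I trusted the top view because it shows the whole handle.
- **Base outline:** fits of the pan's base in the top and scene views were unreliable because the printed ring merged into the outline. I left them out.
- **Surroundings:** the key is up in the last wrist picture. Comparing the top view before and after shows the bystanders where they were, and the robot is touching nothing.

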